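# Pass a ration tin through the hygiene hatch and square it on the labelling board

### The arm

A 7-joint arm with a two-finger parallel gripper is mounted at the origin on the work surface. World frame = base frame: x ahead of the robot, y to its left, z up, the work surface at z = 0. Lengths are in m, angles in rad, forces in N, time in s.
With the tool pointing down it reaches from about 0.425 to 0.875 m from the base axis. Payload 4.7 kg.
Tool frame: the origin (TCP) lies midway between the tips of the shut fingers; the grasp point (between the pads) lies 19 mm behind it; x points along the fingers, y is the direction in which the jaws open and shut, and the axes are right-handed (so a half turn about x gives the same grasp; the last joint's range is limited). The gripper opens to 87 mm and grips with 3 to 60 N. Pads are 19 mm wide; open, the fingers measure 117 mm over their backs; the gripper's body (75 mm by 190 mm) begins 51 mm behind the grasp point.
Start: joints at [-1.298, 0.321, -0.07, 1.45, 0.023, 1.371, -0.057], TCP at [0.166, 0.628, 0.201] pointing down, gripper open.
Joint ranges: [-2.86, 2.86], [-0.3, 2.09], [-1.38, 1.24], [0.06, 2.45], [-1.56, 4.7], [0.09, 2.05], [-2.69, 2.69]. Speed limits (rad/s): [2.57, 2.57, 3.14, 3.14, 3.14, 3.14, 3.14].

### API

Orientations are given as a rotation vector (axis times angle).
In Python, from bench import ctrl gives the robot as it stands. The module is installed in compiled form; this text tells all that it offers.
- The arm moves only by the shell command python3 -m jog 'ROWS' [FORCE]. ROWS is JSON, a list of rows, each an object with "rot": the turn, a rotation vector about the tool's x, y, z in units of 5 degrees (1.0 is 5 degrees), a list of three; "travel": the shift along the tool's x, y, z in units of 0.3 m (1.0 is 0.3 m), a list of three; "jaw": the closure, from -1 (fully open) to 1 (shut), so that 0 is half open. In form: [{"rot": [ax, ay, az], "travel": [tx, ty, tz], "jaw": jaw}, ...]. A call has 1 to 8 rows; each row shifts and turns the commanded pose from where the row before left it, along the tool's axes as they then stand; what a row does not reach is not made up. A row lasts 1/10 s, in which the tool goes at most 50 mm and 8.59 degrees, less where a joint would pass 70% of its speed; a pose out of reach is approached as far as the arm can. A call with a number of a shift or a turn outside -1 to 1 is refused whole. A call with a gripper value outside its range is refused whole. The fingers move at their own pace and stop on an object; FORCE is the grip in N (left out, the last holds). Time passes only in rows, so rows that do not move let the fingers close. It gives the time, the measured TCP pose, the force and the opening at its end, in the units of the state.
- ctrl.get_state(): the state, without advancing time (a new reading comes with each control period).
- ctrl.get_image(name): name is "scene" or "top" or "wrist"; returns the picture (420x560x3 uint8, red, green, blue); there is no depth.
- ctrl.camera_model(name): a dict with "mtx" (3x3 intrinsics, pixels), "k1" (the pictures are not rectified: a ray, as slopes to the right and down, at radius r is drawn at 1 + k1 r^2 times it, then the intrinsics apply), "extrinsics" (4x4, takes a point from world to camera coordinates); the wrist camera has in their place "hand_eye" (4x4, takes a point from camera to tool coordinates, whose origin is the TCP and whose axes are the tool frame's). Camera axes: x right, y up, looking along -z (the intrinsics and any distortion apply to the point x, -y, -z); pixel columns grow to the right and rows downward; lengths in m; the calibration is good to about 2 mm. A picture is of the moment at which its call begins: read the wrist's pose just before it. camera_model takes no time and is no camera call.
- ctrl.close_job(): hands the job in, once; it reports no verdict.
The state is a dict: "time": time; "joint_positions": joint angles; "qd": joint speeds; "joint_torque": joint torques, N m; "position": TCP position; "tool_rot": TCP orientation; "ft_force": force on the tool from outside, world axes, zero at the start; "torque": the same for the moment, N m; "grip_width": opening from 0.0 (shut) to 1.0 (fully open).
Only numpy, scipy, OpenCV 4.12 (cv2) and the standard library are available. Lean on these libraries where they do the work, as an engineer would, in place of code of your own. Each camera call takes 0.05 s, during which the arm holds its last target.

### The job

Pass the rectangular tin through the two-door hatch: put it in flat through the open outer door, far enough under the fixed bridge to be reached from the other side, shut the outer door fully, and only then open the inner door fully and take the tin out. Never have both doors open at once. Lay the tin flat on the labelling board, its long side snug against the long stop rail and its end snug against the short one, without slamming it down or into the rails; leave the outer door shut and disturb nothing else on the table.

Things in the scene. Friction and masses are not known exactly. Their poses are not given: they have to be found in the camera images.
- tin: closed rectangular steel ration tin, 56 (x) x 120 (y) x 50 (z) mm, about 0.35 kg, at first on the table to the right of the hatch; origin at the centre of its underside, long axis y, z up; the same either way round
- hatch: fixed white pass-through box; origin on the table under the middle of its chamber. Chamber inside: x -65 to 65 mm, y -170 to 170 mm, floor 6 mm above the table, walls 8 mm thick, tops 66 mm above the table. Outer bay y -170 to -20, inner bay y 20 to 170, open-topped, each with its own sliding door; nothing divides the chamber inside. Door rails run on to x = 227 mm
- bridge (a point): middle of the top of the fixed aluminium bridge that crosses over the chamber between the two bays: 40 mm wide (hatch y -20 to 20), underside 66 mm and top 72 mm above the table, so 60 mm over the chamber floor; the tin slides beneath it. Axes as the hatch's
- outer_door (a joint): sliding clear door over the outer (-y) bay of the hatch; joint value 0 = fully shut, 0.15 m = fully open (end stops at both). It slides along the hatch's +x with about 3 N of friction plus some drag and stays where left; sheet 146 x 148 x 5 mm, underside 67 mm above the table. Starts open, inner door starts shut
- inner_door (a joint): sliding clear door over the inner (+y) bay of the hatch; joint value 0 = fully shut, 0.15 m = fully open (end stops at both). It slides along the hatch's +x with about 3 N of friction plus some drag and stays where left; sheet 146 x 148 x 5 mm, underside 67 mm above the table
- outer_handle (a point): middle of the handle of the outer door: an upright aluminium bar 16 (along hatch x) x 70 (along hatch y) x 34 mm high on the middle of the door, from 72 to 106 mm above the table; this point is 92 mm above the table and moves with the door; axes as the hatch's. With the door shut it is at hatch x 0, y -96 mm
- inner_handle (a point): the same point on the inner door's equal handle; with the door shut at hatch x 0, y +96 mm
- board: fixed plywood labelling board left of the hatch, 110 (x) x 170 (y) mm, top face 12 mm above the table; origin on the table under its centre. Two dark wood stop rails stand 12 mm above the top face: the long rail runs along y with its stop face at x = +39 mm, the short rail along x with its stop face at y = +69 mm
- seat (a point): point on the board's top face where the tin's origin comes when it is seated against both rails, long axis along the board's y: board x 11, y 9, z 12 mm; axes as the board's
- spread_jar: glass jar of spread, 68 mm across, 100 mm high, a bystander to be left alone; origin at the centre of its underside
- honey_jar: glass honey jar, 64 mm across, 85 mm high, a bystander to be left alone; origin at the centre of its underside
- round_can: round steel can, 72 mm across, 80 mm high (not the tin to be passed), a bystander to be left alone; origin at the centre of its underside
- cup: clear drinking cup, 72 mm across, 100 mm high, a bystander to be left alone; origin at the centre of its underside
- tape_roll: cardboard roll core lying flat, 76 mm across, 45 mm high, a bystander to be left alone; origin at the centre of its underside
- spoon: wooden spoon lying on the table, about 200 mm long, a bystander to be left alone
- jar_lid: brass jar lid, 72 mm across, 14 mm high, a bystander to be left alone; origin at the centre of its underside

How it is judged:
On the way, in this order (a step that is already met when the one before it is completed fails the run):
1. the tin lies flat and wholly inside the hatch chamber, inner door shut (x of tin in the frame of hatch between -0.05 and 0.05 m and y of tin in the frame of hatch between -0.115 and 0.115 m and z of tin in the frame of hatch between 0.002 and 0.012 m and angle between tin's own z axis and vertical below 0.1 rad and value of joint outer_door above 0.05 m and value of joint inner_door below 0.01 m), for 0.2 s.
2. the outer door is fully shut (within 5 mm) with the tin inside and the inner door still shut (x of tin in the frame of hatch between -0.05 and 0.05 m and y of tin in the frame of hatch between -0.115 and 0.115 m and z of tin in the frame of hatch between 0.002 and 0.012 m and angle between tin's own z axis and vertical below 0.1 rad and value of joint outer_door below 0.005 m and value of joint inner_door below 0.01 m), for 0.2 s.
3. the inner door is open by at least 120 mm, the outer shut, the tin still inside (x of tin in the frame of hatch between -0.05 and 0.05 m and y of tin in the frame of hatch between -0.115 and 0.115 m and z of tin in the frame of hatch between 0.002 and 0.012 m and angle between tin's own z axis and vertical below 0.1 rad and value of joint outer_door below 0.005 m and value of joint inner_door above 0.12 m), for 0.2 s.
At the end, for the whole second after the job is handed in: The tin lies flat on the board (tilt under 0.03 rad, underside within 1.5 mm of the board's top), squared to it within 0.035 rad (long axis along the board's y), within 2.5 mm of touching both stop rails, released and at rest; the outer door is shut within 5 mm (x of tin in the frame of board between 0.0085 and 0.0135 m and y of tin in the frame of board between 0.0065 and 0.0115 m and z of tin in the frame of board between 0.0105 and 0.0135 m and angle between the y axis of tin and the y axis of board, either way round below 0.035 rad and angle between tin's own z axis and vertical below 0.03 rad and linear speed of tin below 0.01 m/s and value of joint outer_door below 0.005 m).
It fails at once if both doors open at once (each by more than 10 mm) (value of joint each of outer_door, inner_door above 0.01 m).
It fails at once if the board or its rails slammed: struck or pressed with more than 150 N (contact force between board and anything else above 150 N).
It fails at once if a bystander moved by more than 25 mm (distance of any of spread_jar, honey_jar, round_can, cup, tape_roll, spoon, jar_lid from where it was at the start of the episode above 0.025 m).
It also fails if it takes over 72 s, if anything falls off the work surface, if the arm or the gripper's body presses on something with over 40 N, if the wrist force passes 120 N, or if a joint passes its speed limit or range.

## Working session

There is one attempt and no reset: what is moved stays moved. The work goes in short steps, Python scripts to look and compute and a shell command to move; the robot and the scene stay as the last step left them, time stands still between calls to the robot, and variables do not carry over. Pictures are saved under pics/ and viewed, and the job is handed in when it is done.

```bash
ls; mkdir -p pics; python3 - <<'E'
from bench import ctrl
import cv2, numpy as np
np.set_printoptions(precision=4,suppress=True)
s=ctrl.get_state(); print(s)
for n in("scene","top","wrist"):
    im=ctrl.get_image(n); cv2.imwrite(f"pics/{n}0.png",im[:,:,::-1])
    print(n,ctrl.camera_model(n))
E
```

```text
pics
{'time': 0.0, 'joint_positions': array([-1.2979,  0.3218, -0.0701,  1.4517,  0.0227,  1.3708, -0.0569]), 'qd': array([ 0.0027, -0.0012, -0.0005,  0.0018,  0.0003,  0.0004, -0.0006]), 'joint_torque': array([ -0.0005, -49.1271,  -0.4044, -31.2541,  -0.0642,   0.0433,
         0.0002]), 'position': array([0.1663, 0.6278, 0.2002]), 'tool_rot': array([ 0.2016,  1.5613, -0.2046]), 'ft_force': array([ 0.4574, -0.4312, -0.1243]), 'torque': array([0.0068, 0.0125, 0.0237]), 'grip_width': 1.0029023144271307}
scene {'mtx': array([[380.0376,   0.    , 277.3016],
       [  0.    , 380.0376, 216.414 ],
       [  0.    ,   0.    ,   1.    ]]), 'k1': -0.06045674843193624, 'extrinsics': array([[-0.3039,  0.9527, -0.0051,  0.1516],
       [-0.7766, -0.2446,  0.5806,  0.3142],
       [ 0.5519,  0.1804,  0.8142, -1.412 ],
       [ 0.    ,  0.    ,  0.    ,  1.    ]])}
top {'mtx': array([[510.5706,   0.    , 276.5669],
       [  0.    , 510.5706, 210.1134],
       [  0.    ,   0.    ,   1.    ]]), 'k1': 0.039695923790044656, 'extrinsics': array([[-0.0096, -1.    ,  0.0007, -0.0129],
       [ 0.9942, -0.0094,  0.1073, -0.5143],
       [-0.1073,  0.0017,  0.9942, -1.5722],
       [ 0.    ,  0.    ,  0.    ,  1.    ]])}
wrist {'mtx': array([[371.5786,   0.    , 279.4963],
       [  0.    , 371.5786, 208.7735],
       [  0.    ,   0.    ,   1.    ]]), 'k1': 0.005117478587414804, 'hand_eye': array([[ 0.0018,  0.288 , -0.9576, -0.1841],
       [ 1.    ,  0.0001,  0.0019,  0.    ],
       [ 0.0006, -0.9576, -0.288 , -0.0792],
       [ 0.    ,  0.    ,  0.    ,  1.    ]])}
```

View pics/scene0.png

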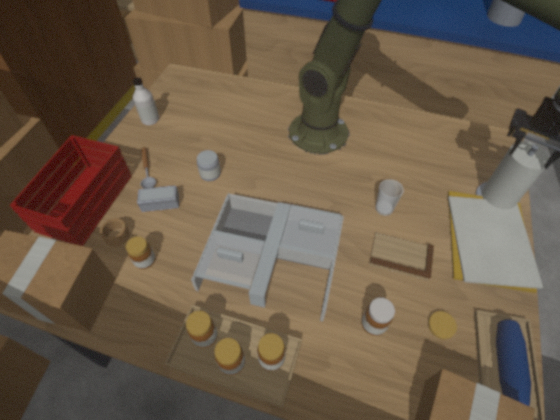

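View pics/top0.png

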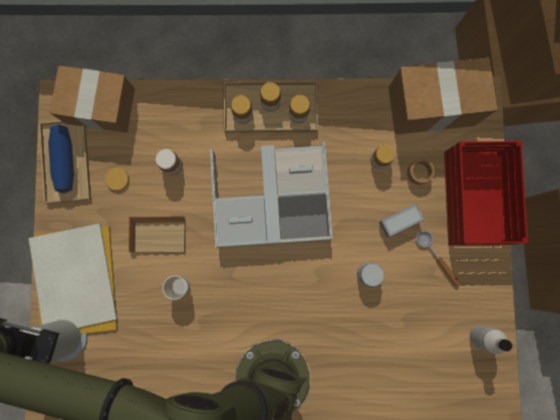

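View pics/wrist0.png

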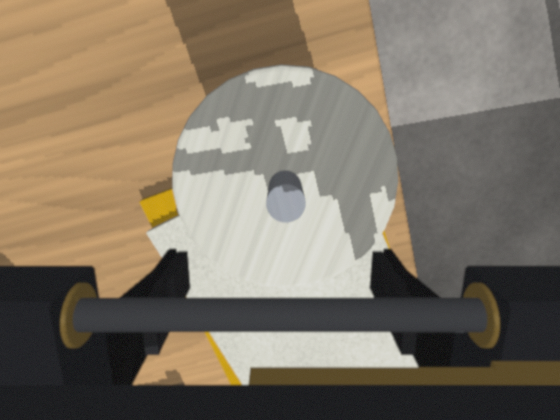

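The top view shows the hatch around (270,195), with the dark open outer bay at (303,215) and the tin at (401,220). The board is at (158,237). The arm is clear of all of these. I'll zoom in to measure.

```bash
cat > h.py <<'E'
from bench import ctrl
import cv2, numpy as np
from scipy.spatial.transform import Rotation as R
np.set_printoptions(precision=4,suppress=True)
def cam(name,pose=None):
    m=ctrl.camera_model(name)
    if name!="wrist":
        T=np.linalg.inv(m["extrinsics"])
    else:
        W=np.eye(4); W[:3,:3]=R.from_rotvec(pose[1]).as_matrix(); W[:3,3]=pose[0]
        T=W@m["hand_eye"]
    return m["mtx"],m["k1"],T
def ray(c,px):
    K,k1,T=c
    p=cv2.undistortPoints(np.array([[px]],float),K,np.array([k1,0,0,0.]))[0,0]
    d=T[:3,:3]@np.array([p[0],-p[1],-1.]); return T[:3,3],d
def onplane(c,px,z):
    o,d=ray(c,px); return (o+d*(z-o[2])/d[2])[:2]
def proj(c,P):
    K,k1,T=c
    q=np.linalg.inv(T)@np.append(P,1.); x,y=q[0]/-q[2],-q[1]/-q[2]
    f=1+k1*(x*x+y*y); return np.array([K[0,0]*x*f+K[0,2],K[1,1]*y*f+K[1,2]])
def pose():
    s=ctrl.get_state(); return s["position"],s["tool_rot"]
def crop(im,x0,y0,w,h,f,fn):
    c=cv2.resize(im[y0:y0+h,x0:x0+w],None,fx=f,fy=f,interpolation=cv2.INTER_CUBIC)
    cv2.imwrite(fn,c)
E
python3 - <<'E'
from h import *
t=cv2.imread("pics/top0.png"); s=cv2.imread("pics/scene0.png")
crop(t,200,135,150,120,5,"pics/top_h.png")
crop(t,120,200,80,60,8,"pics/top_b.png")
crop(t,360,190,80,60,8,"pics/top_t.png")
p,r=pose(); print(R.from_rotvec(r).as_matrix())
E
```

```text
[[-0.0003  0.2559  0.9667]
 [-0.0015  0.9667 -0.2559]
 [-1.     -0.0015  0.0001]]
```

View pics/top_h.png

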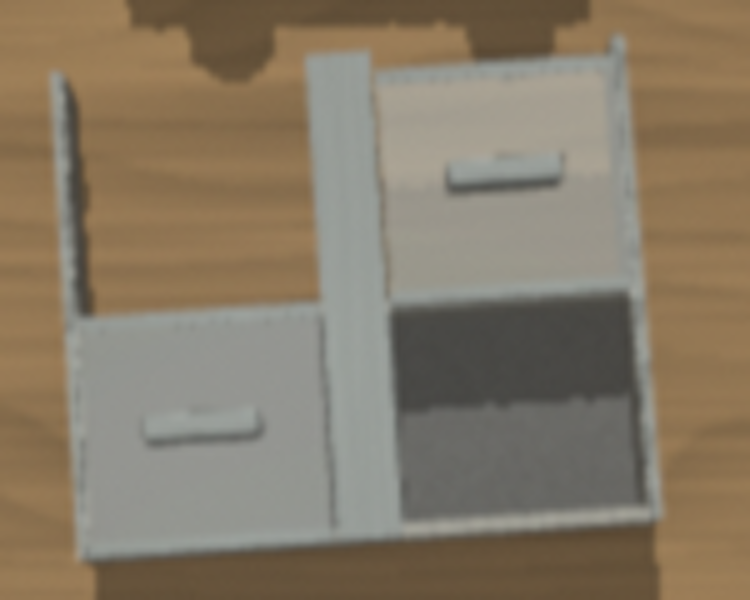

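View pics/top_b.png

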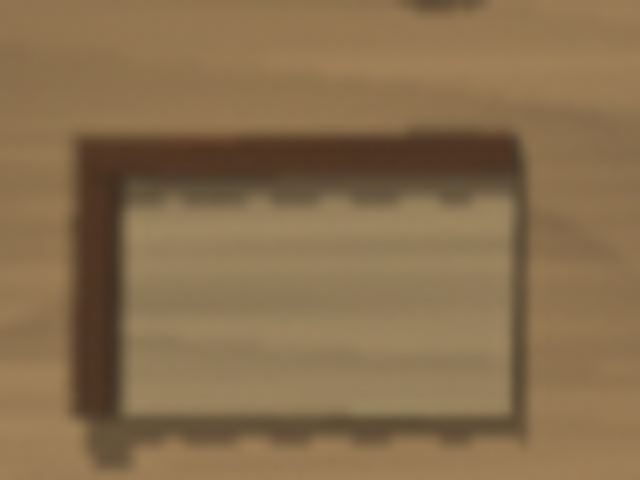

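View pics/top_t.png

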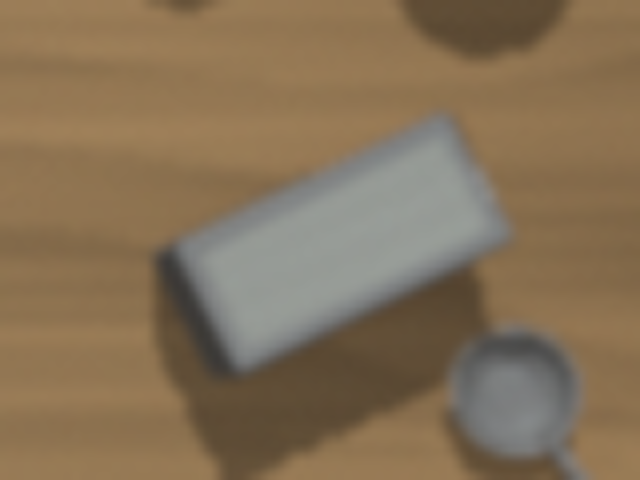

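```bash
python3 - <<'E'
from h import *
c=cam("top")
def up(px,f,o): return ((px[0]+.5)/f-.5+o[0],(px[1]+.5)/f-.5+o[1])
def show(n,pts,f,o,z):
    P=[onplane(c,up(p,f,o),z) for p in pts]; print(n,*P); return np.array(P)
T=show("tin",[(175,243),(440,115),(510,238),(235,375)],8,(360,190),.05)
print("centre",T.mean(0),"sides",np.linalg.norm(T-np.roll(T,-1,0),axis=1))
e=T[0]-T[1]; e2=T[3]-T[2]; print("long axis yaw (deg of y)",[np.degrees(np.arctan2(-v[0],v[1])) for v in(e,e2)])
H=show("hatch wall front L,R",[(80,560),(660,520)],5,(200,135),.066)
d=H[0]-H[1]; print(np.linalg.norm(d),np.degrees(np.arctan2(-d[0],d[1])))
B=show("bridge far L,R near L,R",[(308,57),(370,52),(336,540),(402,535)],5,(200,135),.072)
h=show("inner handle",[(145,412),(262,405),(262,434),(145,442)],5,(200,135),.106);print(h.mean(0))
h=show("outer handle",[(447,160),(562,151),(562,180),(447,188)],5,(200,135),.106);print(h.mean(0))
show("outer bay inner corners",[(392,305),(632,290),(645,515),(402,522)],5,(200,135),.066)
B=show("board rail out TL,TR,BL",[(77,137),(517,135),(75,415)],8,(120,200),.024)
show("board stop faces corner/ends",[(122,176),(516,174),(118,415)],8,(120,200),.024)
show("board BR top",[(520,420)],8,(120,200),.012)
E
```

```text
tin [ 0.4782 -0.3403] [ 0.5268 -0.4437] [ 0.479  -0.4686] [ 0.4272 -0.3616]
centre [ 0.4778 -0.4036] sides [0.1142 0.0539 0.1189 0.0553]
long axis yaw (deg of y) [np.float64(25.179449723209366), np.float64(25.806525128229797)]
hatch wall front L,R [0.4005 0.1681] [ 0.4213 -0.1841]
0.3528878089093163 3.3919132919145847
bridge far L,R near L,R [0.7088 0.0277] [ 0.7116 -0.0105] [0.4108 0.0127] [ 0.4134 -0.0272]
inner handle [0.4864 0.1251] [0.4899 0.0555] [0.4726 0.0556] [0.4685 0.1251]
[0.4794 0.0903]
outer handle [ 0.6369 -0.0563] [ 0.6417 -0.1256] [ 0.624  -0.1253] [ 0.6198 -0.0561]
[ 0.6306 -0.0908]
outer bay inner corners [ 0.5547 -0.0226] [ 0.5626 -0.17  ] [ 0.4245 -0.1751] [ 0.4216 -0.0274]
board rail out TL,TR,BL [0.4982 0.443 ] [0.4973 0.2717] [0.3899 0.4413]
board stop faces corner/ends [0.4827 0.4252] [0.482  0.2719] [0.3897 0.4247]
board BR top [0.3864 0.2715]
```

```bash
python3 -m jog '[{"rot":[1,0,0],"travel":[-0.05,0,0],"jaw":-1},{"rot":[1,0,0],"travel":[-0.05,0,0],"jaw":-1},{"rot":[1,0,0],"travel":[-0.05,0,0],"jaw":-1},{"rot":[1,0,0],"travel":[-0.05,0,0],"jaw":-1},{"rot":[1,0,0],"travel":[-0.05,0,0],"jaw":-1},{"rot":[1,0,0],"travel":[-0.05,0,0],"jaw":-1},{"rot":[1,0,0],"travel":[0,0,0],"jaw":-1},{"rot":[1,0,0],"travel":[0,0,0],"jaw":-1}]' 30
python3 -m jog '[{"rot":[1,0,0],"travel":[0,0,0],"jaw":-1},{"rot":[0.94,0,0],"travel":[0,0,0],"jaw":-1},{"rot":[0,0,0],"travel":[0,0.018,0.15],"jaw":-1},{"rot":[0,0,0],"travel":[0,0.018,0.15],"jaw":-1},{"rot":[0,0,0],"travel":[0,0.018,0.15],"jaw":-1},{"rot":[0,0,0],"travel":[0,0.018,0.15],"jaw":-1},{"rot":[0,0,0],"travel":[0,0.018,0.15],"jaw":-1},{"rot":[0,0,0],"travel":[0,0.018,0.15],"jaw":-1}]'
```

```text
time: 0.95
position: [0.1664, 0.6285, 0.2916]
tool_rot: [0.749, 1.438, -0.748]
ft_force: [0.7, -0.3, -0.1]
grip_width: 1.004
time: 1.75
position: [0.3124, 0.3967, 0.2911]
tool_rot: [0.876, 1.387, -0.876]
ft_force: [0.7, 1.3, 0.8]
grip_width: 1.001
```

```bash
python3 -m jog '[{"rot":[0,0,0],"travel":[0,0.018,0.145],"jaw":-1},{"rot":[0,0,0],"travel":[0,0.018,0.145],"jaw":-1},{"rot":[0,0,0],"travel":[0,0.018,0.145],"jaw":-1},{"rot":[0,0,0],"travel":[0,0.018,0.145],"jaw":-1},{"rot":[0,0,0],"travel":[0,0.018,0.145],"jaw":-1},{"rot":[0,0,0],"travel":[0,0.018,0.145],"jaw":-1},{"rot":[0,0,0],"travel":[0,0.018,0.145],"jaw":-1},{"rot":[0,0,0],"travel":[0,0.018,0.145],"jaw":-1}]'
cat >> h.py <<'E'
def delta(x,y,yawdeg=None,z=None):
    p,r=pose(); M=R.from_rotvec(r).as_matrix()
    d=np.array([x,y,p[2] if z is None else z])-p
    yaw=np.degrees(np.arctan2(M[1,1],M[0,1])); 
    print("pos",p,"yaw",yaw,"tilt",np.degrees(np.arccos(-M[2,0])),"travel units",M.T@d/.3, "" if yawdeg is None else f"rot x units {-(yawdeg-yaw)/5:.3f}")
E
python3 -c "
from h import *
delta(.478,-.404,25.5)"
```

```text
time: 2.55
position: [0.5009, 0.1013, 0.2913]
tool_rot: [0.876, 1.388, -0.875]
ft_force: [1.3, 0.2, 0.9]
grip_width: 1.005
pos [0.5009 0.1013 0.2913] yaw 25.484719592448847 tilt 0.03612392152700235 travel units [-0.001  -0.7937  1.4876] rot x units -0.003
```

```bash
python3 -m jog '[{"rot":[0,0,0],"travel":[0,-0.072,0.135],"jaw":-1},{"rot":[0,0,0],"travel":[0,-0.072,0.135],"jaw":-1},{"rot":[0,0,0],"travel":[0,-0.072,0.135],"jaw":-1},{"rot":[0,0,0],"travel":[0,-0.072,0.135],"jaw":-1},{"rot":[0,0,0],"travel":[0,-0.072,0.135],"jaw":-1},{"rot":[0,0,0],"travel":[0,-0.072,0.135],"jaw":-1},{"rot":[0,0,0],"travel":[0,-0.072,0.135],"jaw":-1},{"rot":[0,0,0],"travel":[0,-0.072,0.135],"jaw":-1}]'
python3 -m jog '[{"rot":[0,0,0],"travel":[0,-0.072,0.135],"jaw":-1},{"rot":[0,0,0],"travel":[0,-0.072,0.135],"jaw":-0.8},{"rot":[0,0,0],"travel":[0,-0.072,0.135],"jaw":-0.75},{"rot":[0,0,0],"travel":[0,0,0],"jaw":-0.75},{"rot":[0,0,0],"travel":[0,0,0],"jaw":-0.75}]'
python3 - <<'E'
from h import *
p=pose(); im=ctrl.get_image("wrist")[:,:,::-1]; cv2.imwrite("pics/w1.png",im); np.save("w1pose.npy",np.array(p)); delta(.478,-.404,25.5)
t=ctrl.get_image("top")[:,:,::-1]; cv2.imwrite("pics/t1.png",t)
E
```

```text
time: 3.35
position: [0.4833, -0.2654, 0.2915]
tool_rot: [0.876, 1.387, -0.874]
ft_force: [0.8, -0.3, 0.4]
grip_width: 1.0
time: 3.85
position: [0.476, -0.4031, 0.2904]
tool_rot: [0.878, 1.388, -0.88]
ft_force: [-0.5, 1.4, -0.1]
grip_width: 0.882
pos [ 0.4774 -0.4012  0.2907] yaw 25.427722943880607 tilt 0.06646860158106212 travel units [-0.     -0.0021  0.0093] rot x units -0.014
```

View pics/w1.png

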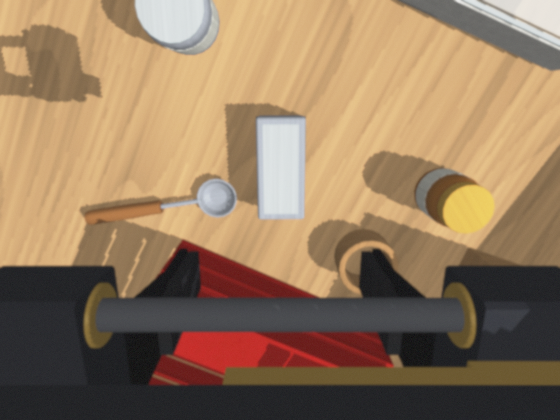

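```bash
python3 - <<'E'
from h import *
p=np.load("w1pose.npy"); c=cam("wrist",p)
im=cv2.imread("pics/w1.png"); sub=im[110:225,250:312]; hsv=cv2.cvtColor(sub,cv2.COLOR_BGR2HSV)
m=((hsv[...,1]<60)&(hsv[...,2]>110)).astype(np.uint8)
cs,_=cv2.findContours(m,cv2.RETR_EXTERNAL,cv2.CHAIN_APPROX_NONE); k=max(cs,key=cv2.contourArea)
r=cv2.minAreaRect(k); b=cv2.boxPoints(r)+[250,110]; print(b)
T=np.array([onplane(c,q,.05) for q in b]); print(T,T.mean(0),np.linalg.norm(T-np.roll(T,-1,0),axis=1))
for i in range(4):
    v=T[i]-T[(i+1)%4]; print(np.degrees(np.arctan2(v[1],v[0])))
print("spoon head",onplane(c,(216,198),.01),"can",onplane(c,(172,10),.08))
print("TCP proj", proj(c,np.array([p[0][0],p[0][1],.05])))
E
```

```text
[[255. 115.]
 [305. 115.]
 [305. 219.]
 [255. 219.]]
[[ 0.4252 -0.3609]
 [ 0.4754 -0.3373]
 [ 0.5292 -0.4461]
 [ 0.4748 -0.4718]] [ 0.4762 -0.404 ] [0.0554 0.1214 0.0602 0.1215]
-154.80567513556053
116.32568755858696
25.234128590629414
-65.90461500719601
spoon head [ 0.4205 -0.4804] can [ 0.3152 -0.3039]
TCP proj [280.2158 168.3354]
```

```bash
python3 -m jog '[{"rot":[0,0,0],"travel":[0.15,0,0.009],"jaw":-0.75},{"rot":[0,0,0],"travel":[0.15,0,0],"jaw":-0.75},{"rot":[0,0,0],"travel":[0.15,0,0],"jaw":-0.75},{"rot":[0,0,0],"travel":[0.15,0,0],"jaw":-0.75},{"rot":[0,0,0],"travel":[0.15,0,0],"jaw":-0.75},{"rot":[0,0,0],"travel":[0.1,0,0],"jaw":-0.75},{"rot":[0,0,0],"travel":[0.05,0,0],"jaw":-0.75},{"rot":[0,0,0],"travel":[0.0,0,0],"jaw":-0.75}]'
python3 -c "
from h import *
delta(.477,-.404,25.3,.016)"
```

```text
time: 4.75
position: [0.4791, -0.4011, 0.0198]
tool_rot: [0.875, 1.391, -0.873]
ft_force: [0.2, 0.1, 0.6]
grip_width: 0.874
pos [ 0.4791 -0.4011  0.0198] yaw 25.645024656364416 tilt 0.1789134201121274 travel units [ 0.0128 -0.0105  0.0059] rot x units 0.069
```

Close on the tin.

```bash
python3 -m jog '[{"rot":[0,0,0],"travel":[0.012,-0.01,0.006],"jaw":-0.5},{"rot":[0,0,0],"travel":[0,0,0],"jaw":0},{"rot":[0,0,0],"travel":[0,0,0],"jaw":1},{"rot":[0,0,0],"travel":[0,0,0],"jaw":1},{"rot":[0,0,0],"travel":[0,0,0],"jaw":1},{"rot":[0,0,0],"travel":[0,0,0],"jaw":1}]' 35
python3 -m jog '[{"rot":[0,0,0],"travel":[-0.05,0,0],"jaw":1},{"rot":[0,0,0],"travel":[-0.15,0,0],"jaw":1},{"rot":[0,0,0],"travel":[-0.15,0,0],"jaw":1},{"rot":[0,0,0],"travel":[-0.15,0,0],"jaw":1},{"rot":[0,0,0],"travel":[-0.1,0,0],"jaw":1},{"rot":[0,0,0],"travel":[0,0,0],"jaw":1}]'
python3 - <<'E'
from h import *
p=pose(); im=ctrl.get_image("wrist")[:,:,::-1]; cv2.imwrite("pics/w2.png",im); 
delta(.477,-.404,25.3,.016)
E
```

```text
time: 5.35
position: [0.4779, -0.4074, 0.0191]
tool_rot: [0.876, 1.385, -0.875]
ft_force: [0.7, 0.8, 5.8]
grip_width: 0.636
time: 5.95
position: [0.4778, -0.4092, 0.2029]
tool_rot: [0.875, 1.379, -0.876]
ft_force: [0.3, -1.1, -2.6]
grip_width: 0.637
pos [ 0.477  -0.4077  0.1998] yaw 25.450857733898175 tilt 0.19428895481356367 travel units [ 0.6127  0.0041 -0.0129] rot x units 0.030
```

View pics/w2.png

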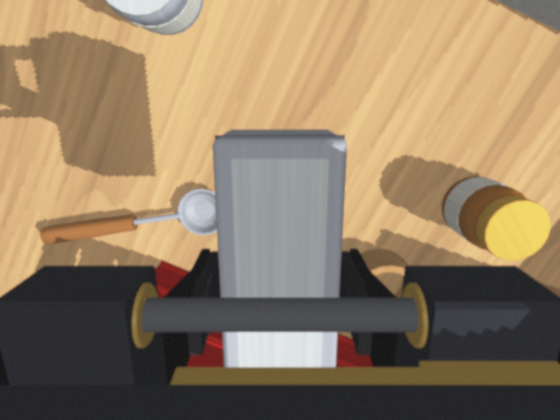

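```bash
python3 -m jog '[{"rot":[0.88,0,0],"travel":[0,0,0],"jaw":1},{"rot":[0.88,0,0],"travel":[0,0,0],"jaw":1},{"rot":[0.88,0,0],"travel":[0,0,0],"jaw":1},{"rot":[0.88,0,0],"travel":[0,0,0],"jaw":1},{"rot":[0.88,0,0],"travel":[0,0,0],"jaw":1}]'
python3 - <<'E'
from h import *
delta(.4896,-.0993,3.4)
p=(np.zeros(3),np.zeros(3)); c=cam("wrist",p)  # tool frame
for px in [(215,140),(345,140),(230,157),(328,157)]:
    o,d=ray(c,px); print(o+d*(-.031-o[0])/d[0])
E
```

```text
time: 6.5
position: [0.4755, -0.4056, 0.1952]
tool_rot: [1.167, 1.24, -1.168]
ft_force: [-0.1, -0.4, -2.8]
grip_width: 0.639
pos [ 0.4755 -0.4056  0.1952] yaw 3.2692094808784766 tilt 0.24854042303626037 travel units [ 0.0025  0.1051 -1.0166] rot x units -0.026
[-0.031  -0.0264 -0.0622]
[-0.031   0.0266 -0.0621]
[-0.031  -0.0206 -0.0552]
[-0.031   0.0199 -0.0552]
```

```bash
python3 -m jog '[{"rot":[0,0,0],"travel":[0,0.015,-0.145],"jaw":1},{"rot":[0,0,0],"travel":[0,0.015,-0.145],"jaw":1},{"rot":[0,0,0],"travel":[0,0.015,-0.145],"jaw":1},{"rot":[0,0,0],"travel":[0,0.015,-0.145],"jaw":1},{"rot":[0,0,0],"travel":[0,0.015,-0.145],"jaw":1},{"rot":[0,0,0],"travel":[0,0.015,-0.145],"jaw":1},{"rot":[0,0,0],"travel":[0,0.015,-0.145],"jaw":1},{"rot":[0,0,0],"travel":[0,0,0],"jaw":1}]'
python3 - <<'E'
from h import *
delta(.4896,-.0993,3.4)
p=pose(); im=ctrl.get_image("wrist")[:,:,::-1]; cv2.imwrite("pics/w3.png",im); np.save("w3pose.npy",np.array(p))
im=ctrl.get_image("scene")[:,:,::-1]; cv2.imwrite("pics/s3.png",im)
crop(im,170,150,200,170,4,"pics/s3c.png")
E
```

```text
time: 7.3
position: [0.4886, -0.092, 0.1956]
tool_rot: [1.157, 1.249, -1.155]
ft_force: [-0.3, 0.0, -3.4]
grip_width: 0.636
pos [ 0.4886 -0.092   0.1956] yaw 4.183869413921649 tilt 0.3312647593164473 travel units [-0.0001  0.0014  0.0244] rot x units 0.157
```

View pics/w3.png

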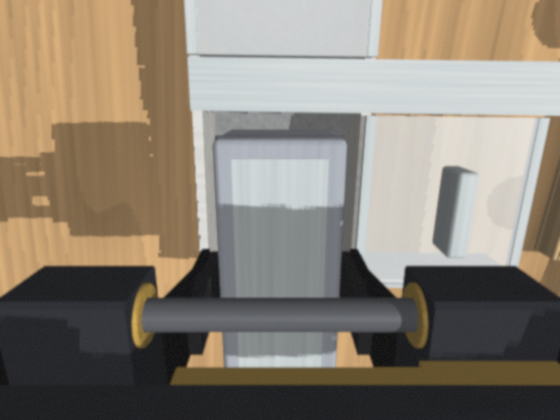

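View pics/s3c.png

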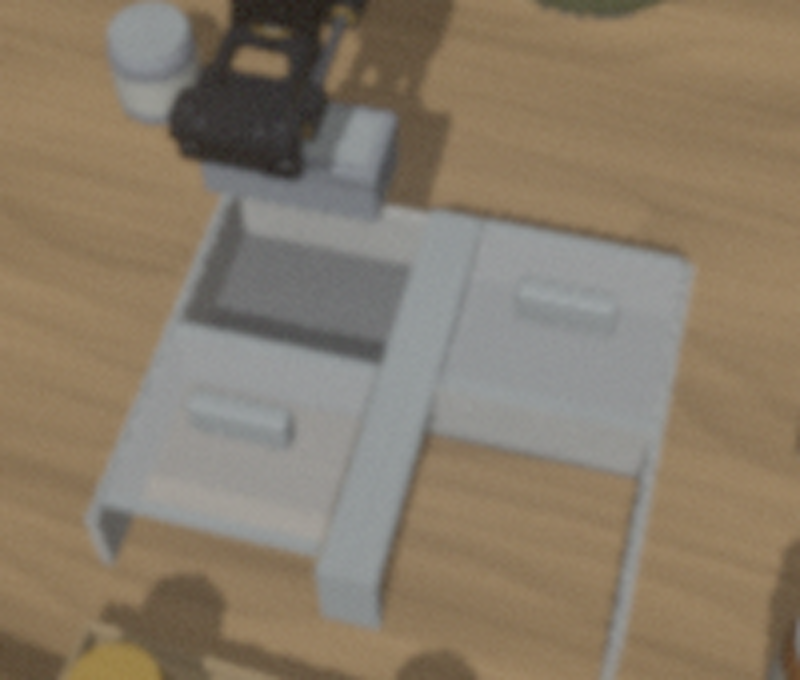

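```bash
python3 - <<'E'
from h import *
im=cv2.imread("pics/w3.png"); crop(im,170,30,240,230,3,"pics/w3c.png")
E
```

```text
(no output)
```

View pics/w3c.png

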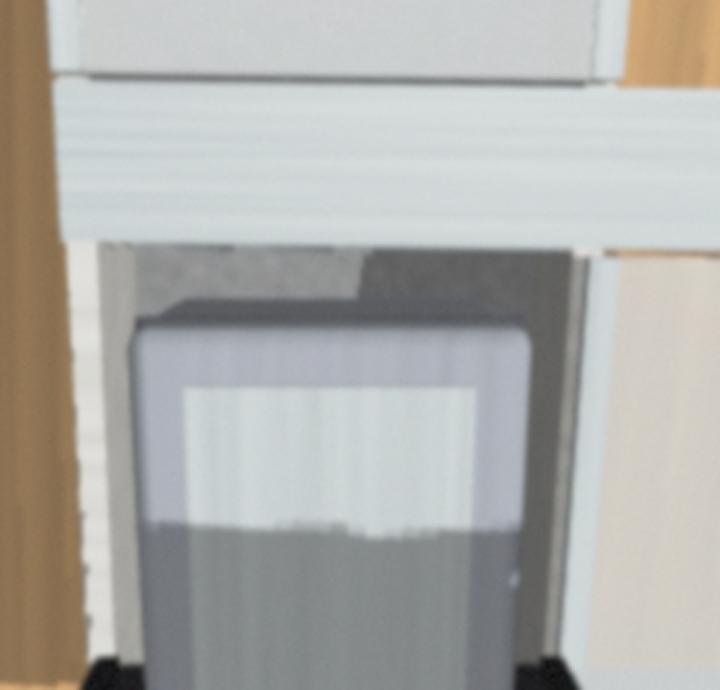

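```bash
python3 - <<'E'
from h import *
p=np.load("w3pose.npy"); c=cam("wrist",p)
u=lambda q:((q[0]+.5)/3-.5+170,(q[1]+.5)/3-.5+30)
o=np.array([.484,-.0045]); th=np.radians(3.4); M=np.array([[np.cos(th),-np.sin(th)],[np.sin(th),np.cos(th)]])
def s(n,q,z): w=onplane(c,u(q),z); print(n,w,"hatch",M.T@(w-o))
s("bridge near L",(64,243),.072); s("bridge near R",(720,248),.072)
s("bridge far L",(52,78),.072); s("bridge far R",(720,87),.072)
s("wall L inner",(98,245),.066); s("wall L inner",(118,655),.066); s("wall L out",(66,245),.066);s("wall L out",(90,655),.066)
s("wall R inner",(574,255),.066); s("wall R inner",(546,655),.066)
E
```

```text
bridge near L [ 0.4123 -0.0286] hatch [-0.073  -0.0198]
bridge near R [ 0.5873 -0.0172] hatch [ 0.1023 -0.0188]
bridge far L [0.4091 0.0123] hatch [-0.0738  0.0212]
bridge far R [0.5804 0.0224] hatch [0.0978 0.0212]
wall L inner [ 0.4202 -0.0287] hatch [-0.0651 -0.0204]
wall L inner [ 0.4279 -0.1489] hatch [-0.0646 -0.1408]
wall L out [ 0.4115 -0.0293] hatch [-0.0738 -0.0205]
wall L out [ 0.4194 -0.1495] hatch [-0.0731 -0.1409]
wall R inner [ 0.5499 -0.0219] hatch [ 0.0648 -0.0213]
wall R inner [ 0.5573 -0.1393] hatch [ 0.0652 -0.1389]
```

```bash
python3 -m jog '[{"rot":[0.14,0,0],"travel":[0,0.002,0.024],"jaw":1},{"rot":[0,0,0],"travel":[0.12,0,0],"jaw":1},{"rot":[0,0,0],"travel":[0.12,0,0],"jaw":1},{"rot":[0,0,0],"travel":[0.12,0,0],"jaw":1},{"rot":[0,0,0],"travel":[0.12,0,0],"jaw":1},{"rot":[0,0,0],"travel":[0.06,0,0],"jaw":1},{"rot":[0,0,0],"travel":[0,0,0],"jaw":1}]'
python3 -c "
from h import *
delta(.4896,-.0993,3.4,.023)"
```

```text
time: 8.1
position: [0.4874, -0.1107, 0.0329]
tool_rot: [1.171, 1.233, -1.183]
ft_force: [-0.3, 0.4, -3.4]
grip_width: 0.641
pos [ 0.4874 -0.1107  0.0329] yaw 2.51889020777239 tilt 0.42322891014094677 travel units [ 0.0328  0.0091 -0.0378] rot x units -0.176
```

```bash
python3 -m jog '[{"rot":[0,0,0],"travel":[0,0,0],"jaw":1},{"rot":[0,0,0],"travel":[0,0,0],"jaw":1}]'
python3 -c "
from h import *
delta(.4896,-.0993,3.4,.023)"
```

```text
time: 8.3
position: [0.4919, -0.1093, 0.037]
tool_rot: [1.175, 1.229, -1.173]
ft_force: [-0.5, 0.4, -2.9]
grip_width: 0.634
pos [ 0.4919 -0.1093  0.037 ] yaw 2.686214455605139 tilt 0.1434785732820317 travel units [ 0.0467 -0.0064 -0.0338] rot x units -0.143
```

```bash
python3 -m jog '[{"rot":[-0.14,0,0],"travel":[0,-0.006,-0.034],"jaw":1},{"rot":[0,0,0],"travel":[0.01,0,0],"jaw":1},{"rot":[0,0,0],"travel":[0.01,0,0],"jaw":1},{"rot":[0,0,0],"travel":[0.0,0,0],"jaw":1},{"rot":[0,0,0],"travel":[0,0,0],"jaw":1}]'
python3 -c "
from h import *
delta(.4896,-.0993,3.4,.023)"
```

```text
time: 8.8
position: [0.4884, -0.098, 0.0296]
tool_rot: [1.164, 1.237, -1.164]
ft_force: [-0.3, -0.1, -2.4]
grip_width: 0.64
pos [ 0.4884 -0.098   0.0296] yaw 3.4756353990852022 tilt 0.0013758262306821736 travel units [0.0221 0.0036 0.0045] rot x units 0.015
```

```bash
python3 -m jog '[{"rot":[0,0,0],"travel":[0.006,0,0],"jaw":1},{"rot":[0,0,0],"travel":[0.006,0,0],"jaw":1},{"rot":[0,0,0],"travel":[0,0,0],"jaw":1},{"rot":[0,0,0],"travel":[0,0,0],"jaw":1}]'
python3 -m jog '[{"rot":[0,0,0],"travel":[0.005,0,0],"jaw":1},{"rot":[0,0,0],"travel":[0.005,0,0],"jaw":1},{"rot":[0,0,0],"travel":[0,0,0],"jaw":1},{"rot":[0,0,0],"travel":[0,0,0],"jaw":1}]'
python3 -m jog '[{"rot":[0,0,0],"travel":[0.005,0,0],"jaw":1},{"rot":[0,0,0],"travel":[0,0,0],"jaw":1},{"rot":[0,0,0],"travel":[0,0,0],"jaw":1}]'
```

```text
time: 9.2
position: [0.4884, -0.0981, 0.026]
tool_rot: [1.164, 1.237, -1.165]
ft_force: [-0.7, -0.4, -3.6]
grip_width: 0.638
time: 9.6
position: [0.4887, -0.098, 0.025]
tool_rot: [1.166, 1.239, -1.164]
ft_force: [-8.1, 1.1, 18.2]
grip_width: 0.639
time: 9.9
position: [0.4886, -0.098, 0.0248]
tool_rot: [1.166, 1.241, -1.164]
ft_force: [-13.2, 3.0, 33.8]
grip_width: 0.64
```

```bash
python3 -m jog '[{"rot":[0,0,0],"travel":[-0.016,0,0],"jaw":1},{"rot":[0,0,0],"travel":[0,0,-0.04],"jaw":1},{"rot":[0,0,0],"travel":[0,0,-0.04],"jaw":1},{"rot":[0,0,0],"travel":[0,0,-0.04],"jaw":1},{"rot":[0,0,0],"travel":[0,0,-0.04],"jaw":1},{"rot":[0,0,0],"travel":[0,0,-0.03],"jaw":1},{"rot":[0,0,0],"travel":[0,0,0],"jaw":1},{"rot":[0,0,0],"travel":[0,0,0],"jaw":1}]'
python3 - <<'E'
from h import *
delta(.4896,-.0993,3.4,.023)
p=pose();o=np.array([.484,-.0045]); th=np.radians(3.45); M=np.array([[np.cos(th),-np.sin(th)],[np.sin(th),np.cos(th)]])
print(M.T@(p[0][:2]-o))
E
```

```text
time: 10.7
position: [0.4851, -0.0414, 0.0264]
tool_rot: [1.164, 1.237, -1.164]
ft_force: [-0.1, 0.9, -3.1]
grip_width: 0.642
pos [ 0.4851 -0.0414  0.0264] yaw 3.493445357141895 tilt 0.025102386726567113 travel units [0.0113 0.0032 0.1937] rot x units 0.019
[-0.0011 -0.0369]
```

```bash
python3 -m jog '[{"rot":[0,0,0],"travel":[0.008,0,0],"jaw":1},{"rot":[0,0,0],"travel":[0,0,0],"jaw":-0.2},{"rot":[0,0,0],"travel":[0,0,0],"jaw":-0.75},{"rot":[0,0,0],"travel":[0,0,0],"jaw":-0.75},{"rot":[0,0,0],"travel":[-0.12,0,0],"jaw":-0.75},{"rot":[0,0,0],"travel":[-0.15,0,0],"jaw":-0.5},{"rot":[0,0,0],"travel":[-0.05,0,0],"jaw":-0.2},{"rot":[0,0,0],"travel":[0,0,0.1],"jaw":0}]'
python3 -m jog '[{"rot":[0,0,0],"travel":[0,0,0.1],"jaw":0.1},{"rot":[0,0,0],"travel":[0,0,0.09],"jaw":0.1},{"rot":[0,0,0],"travel":[0,0,0],"jaw":0.1},{"rot":[0,0,0],"travel":[0,0,0],"jaw":0.1}]'
python3 - <<'E'
from h import *
p=pose();o=np.array([.484,-.0045]); th=np.radians(3.45); M=np.array([[np.cos(th),-np.sin(th)],[np.sin(th),np.cos(th)]])
print(p[0],M.T@(p[0][:2]-o))
im=ctrl.get_image("wrist")[:,:,::-1]; cv2.imwrite("pics/w4.png",im); c=cam("wrist",p)
E
```

```text
time: 11.5
position: [0.4896, -0.0673, 0.1225]
tool_rot: [1.165, 1.239, -1.153]
ft_force: [0.7, -0.1, -1.0]
grip_width: 0.682
time: 11.9
position: [0.4902, -0.1286, 0.1199]
tool_rot: [1.166, 1.236, -1.166]
ft_force: [-0.7, 0.7, -0.6]
grip_width: 0.458
[ 0.4902 -0.1286  0.1199] [-0.0013 -0.1243]
```

View pics/w4.png

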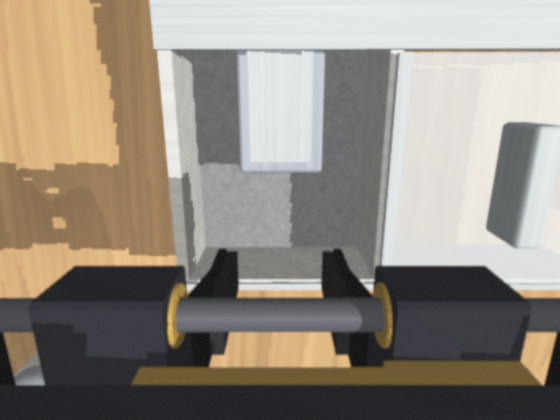

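```bash
python3 -m jog '[{"rot":[0,0,0],"travel":[0.14,0,0],"jaw":0.25},{"rot":[0,0,0],"travel":[0.13,0,0],"jaw":0.3},{"rot":[0,0,0],"travel":[0.05,0,0],"jaw":0.3},{"rot":[0,0,0],"travel":[0.01,0,0],"jaw":0.3},{"rot":[0,0,0],"travel":[0,0,0],"jaw":0.3}]'
python3 -m jog '[{"rot":[0,0,0],"travel":[0,0,-0.03],"jaw":0.3},{"rot":[0,0,0],"travel":[0,0,-0.03],"jaw":0.3},{"rot":[0,0,0],"travel":[0,0,-0.03],"jaw":0.3},{"rot":[0,0,0],"travel":[0,0,-0.03],"jaw":0.3},{"rot":[0,0,0],"travel":[0,0,-0.03],"jaw":0.3},{"rot":[0,0,0],"travel":[0,0,-0.03],"jaw":0.3},{"rot":[0,0,0],"travel":[0,0,-0.03],"jaw":0.3},{"rot":[0,0,0],"travel":[0,0,-0.03],"jaw":0.3}]'
cat >> h.py <<'E'
HO=np.array([.484,-.0045]); HT=np.radians(3.45); HM=np.array([[np.cos(HT),-np.sin(HT)],[np.sin(HT),np.cos(HT)]])
def hatch(w): return HM.T@(np.asarray(w)[:2]-HO)
def world(h): return HO+HM@np.asarray(h)
E
python3 - <<'E'
from h import *
p=pose(); print(p[0],hatch(p[0])); delta(*world((0,-.036)),3.45,.018)
E
```

```text
time: 12.45
position: [0.4904, -0.1271, 0.021]
tool_rot: [1.163, 1.238, -1.164]
ft_force: [0.3, 0.7, 0.6]
grip_width: 0.349
time: 13.25
position: [0.4858, -0.0554, 0.021]
tool_rot: [1.164, 1.237, -1.164]
ft_force: [-0.1, -4.2, 3.5]
grip_width: 0.35
[ 0.4858 -0.0554  0.021 ] [-0.0012 -0.0509]
pos [ 0.4858 -0.0554  0.021 ] yaw 3.4769226832824596 tilt 0.007028565994916699 travel units [ 0.0098  0.0041 -0.0496] rot x units 0.005
```

```bash
python3 -m jog '[{"rot":[0,0,0],"travel":[0,0,-0.025],"jaw":0.3},{"rot":[0,0,0],"travel":[0,0,-0.025],"jaw":0.3},{"rot":[0,0,0],"travel":[0,0,0],"jaw":0.3},{"rot":[0,0,0],"travel":[0,0,0.02],"jaw":0.3},{"rot":[0,0,0],"travel":[-0.15,0,0.02],"jaw":0.3},{"rot":[0,0,0],"travel":[-0.15,0,0],"jaw":0.3},{"rot":[0,0,0],"travel":[-0.15,0,0.1],"jaw":0.3},{"rot":[0,0,0],"travel":[0,0,0.1],"jaw":0.3}]'
python3 -m jog '[{"rot":[0,0,0],"travel":[0,0,0.05],"jaw":0},{"rot":[0,0,0],"travel":[0,0,0],"jaw":0},{"rot":[0,0,0],"travel":[0,0,0],"jaw":0}]'
python3 - <<'E'
from h import *
p=pose(); print(p[0],hatch(p[0])); delta(*world((0.15,-.096)),3.45,.088)
im=ctrl.get_image("wrist")[:,:,::-1]; cv2.imwrite("pics/w5.png",im); np.save("w5pose.npy",np.array(p))
s=ctrl.get_image("scene")[:,:,::-1]; crop(s,170,150,200,170,4,"pics/s5c.png")
E
```

```text
time: 14.05
position: [0.4931, -0.1104, 0.1578]
tool_rot: [1.171, 1.236, -1.151]
ft_force: [-0.3, 0.4, 0.7]
grip_width: 0.348
time: 14.35
position: [0.4895, -0.1253, 0.152]
tool_rot: [1.165, 1.238, -1.166]
ft_force: [-0.1, 0.2, -0.6]
grip_width: 0.479
[ 0.4895 -0.1253  0.152 ] [-0.0017 -0.1209]
pos [ 0.4895 -0.1253  0.152 ] yaw 3.4084695224105253 tilt 0.08505956466563622 travel units [ 0.2129  0.506  -0.0832] rot x units -0.008
```

View pics/w5.png

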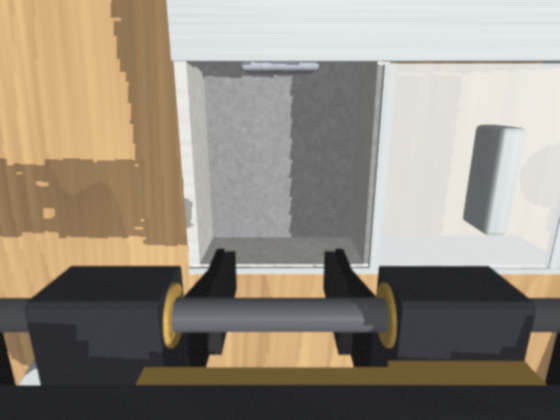

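View pics/s5c.png

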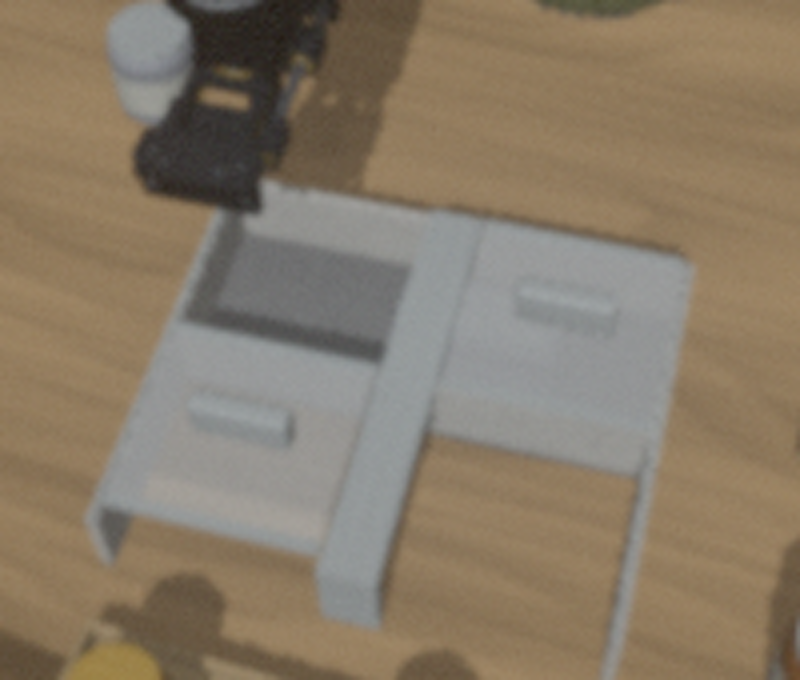

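```bash
python3 - <<'E'
from h import *
im=cv2.imread("pics/w5.png"); crop(im,440,100,110,150,4,"pics/w5c.png")
print(hatch((.6306,-.0908)))
c=cam("wrist",np.load("w5pose.npy")); print(hatch(onplane(c,(280,70),.056)))
E
```

```text
[ 0.1411 -0.095 ]
[-0.0015 -0.0238]
```

View pics/w5c.png

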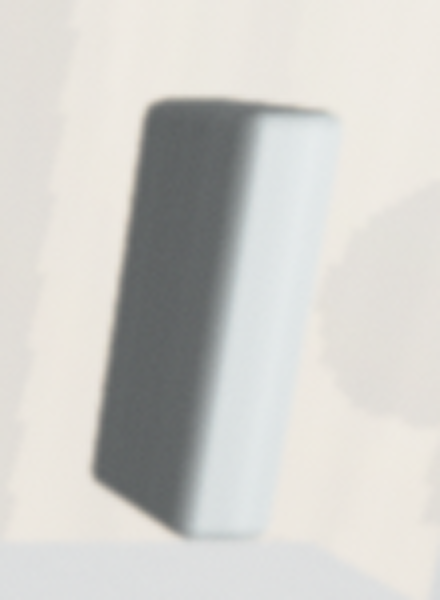

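```bash
python3 - <<'E'
from h import *
c=cam("wrist",np.load("w5pose.npy"))
P=np.array([hatch(onplane(c,((x+.5)/4-.5+440,(y+.5)/4-.5+100),.106)) for x,y in[(250,112),(338,118),(268,535),(188,535)]]); print(P,P.mean(0))
delta(*world((P.mean(0)[0],-.096)),3.45,.088)
E
```

```text
[[ 0.1329 -0.0601]
 [ 0.1463 -0.061 ]
 [ 0.1476 -0.1283]
 [ 0.1344 -0.1283]] [ 0.1403 -0.0944]
pos [ 0.4898 -0.1243  0.152 ] yaw 3.5482642025548947 tilt 0.08300367949289736 travel units [ 0.2127  0.473  -0.0789] rot x units 0.020
```

```bash
python3 -m jog '[{"rot":[0,0,0],"travel":[0,0.157,-0.026],"jaw":0},{"rot":[0,0,0],"travel":[0,0.157,-0.026],"jaw":0},{"rot":[0,0,0],"travel":[0,0.157,-0.026],"jaw":0},{"rot":[0,0,0],"travel":[0,0,0],"jaw":0},{"rot":[0,0,0],"travel":[0,0,0],"jaw":0}]'
python3 -c "
from h import *
delta(*world((.1403,-.096)),3.45,.08); p=pose(); print(hatch(p[0]))"
```

```text
time: 14.95
position: [0.6216, -0.0944, 0.1517]
tool_rot: [1.16, 1.239, -1.168]
ft_force: [-1.1, -0.1, 0.1]
grip_width: 0.498
pos [ 0.6216 -0.0944  0.1517] yaw 3.523209969305371 tilt 0.2926948818591425 travel units [ 0.2387  0.0288 -0.0072] rot x units 0.015
[ 0.132 -0.098]
```

```bash
python3 -m jog '[{"rot":[0,0,0],"travel":[0,0.025,0],"jaw":0},{"rot":[0,0,0],"travel":[0.1,0,0],"jaw":0},{"rot":[0,0,0],"travel":[0.1,0,0],"jaw":0},{"rot":[0,0,0],"travel":[0.03,0,0],"jaw":0},{"rot":[0,0,0],"travel":[0,0,0],"jaw":0.5},{"rot":[0,0,0],"travel":[0,0,0],"jaw":1},{"rot":[0,0,0],"travel":[0,0,0],"jaw":1},{"rot":[0,0,0],"travel":[0,0,0],"jaw":1}]' 30
python3 -c "
from h import *
delta(*world((0,-.096)),3.45,.08); p=pose(); print(hatch(p[0]))"
```

```text
time: 15.75
position: [0.63, -0.0954, 0.0861]
tool_rot: [1.167, 1.235, -1.164]
ft_force: [0.1, 0.1, 0.1]
grip_width: 0.218
pos [ 0.63   -0.0954  0.0861] yaw 3.3793327993302844 tilt 0.09968271035346499 travel units [ 0.0196 -0.4674 -0.0112] rot x units -0.014
[ 0.1402 -0.0995]
```

```bash
python3 -m jog '[{"rot":[0,0,0],"travel":[0.01,0,0],"jaw":1},{"rot":[0,0,0],"travel":[0,-0.07,0],"jaw":1},{"rot":[0,0,0],"travel":[0,-0.07,0],"jaw":1},{"rot":[0,0,0],"travel":[0,-0.07,0],"jaw":1},{"rot":[0,0,0],"travel":[0,-0.07,0],"jaw":1},{"rot":[0,0,0],"travel":[0,-0.07,0],"jaw":1},{"rot":[0,0,0],"travel":[0,-0.06,0],"jaw":1},{"rot":[0,0,0],"travel":[0,-0.03,0],"jaw":1}]'
python3 -m jog '[{"rot":[0,0,0],"travel":[0,-0.015,0],"jaw":1},{"rot":[0,0,0],"travel":[0,-0.015,0],"jaw":1},{"rot":[0,0,0],"travel":[0,0,0],"jaw":1}]'
python3 -c "
from h import *
delta(*world((0,-.096)),3.45,.08); p=pose(); print(hatch(p[0]))"
```

```text
time: 16.55
position: [0.5012, -0.1032, 0.0849]
tool_rot: [1.171, 1.231, -1.159]
ft_force: [3.1, 0.6, 11.0]
grip_width: 0.008
time: 16.85
position: [0.4922, -0.1038, 0.0849]
tool_rot: [1.17, 1.232, -1.16]
ft_force: [0.5, 1.2, 14.1]
grip_width: 0.009
pos [ 0.4922 -0.1038  0.0849] yaw 3.3689214883675307 tilt 0.4462092249681889 travel units [ 0.0163 -0.0076 -0.012 ] rot x units -0.016
[ 0.0022 -0.0996]
```

```bash
python3 - <<'E'
from h import *
im=ctrl.get_image("wrist")[:,:,::-1]; cv2.imwrite("pics/w6.png",im)
s=ctrl.get_image("scene")[:,:,::-1]; crop(s,170,150,200,170,4,"pics/s6c.png")
E
```

```text
(no output)
```

View pics/w6.png

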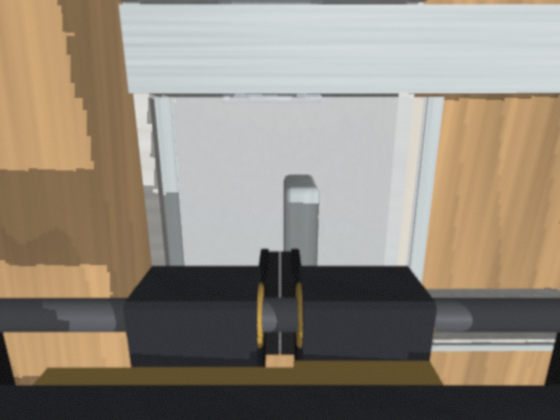

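View pics/s6c.png

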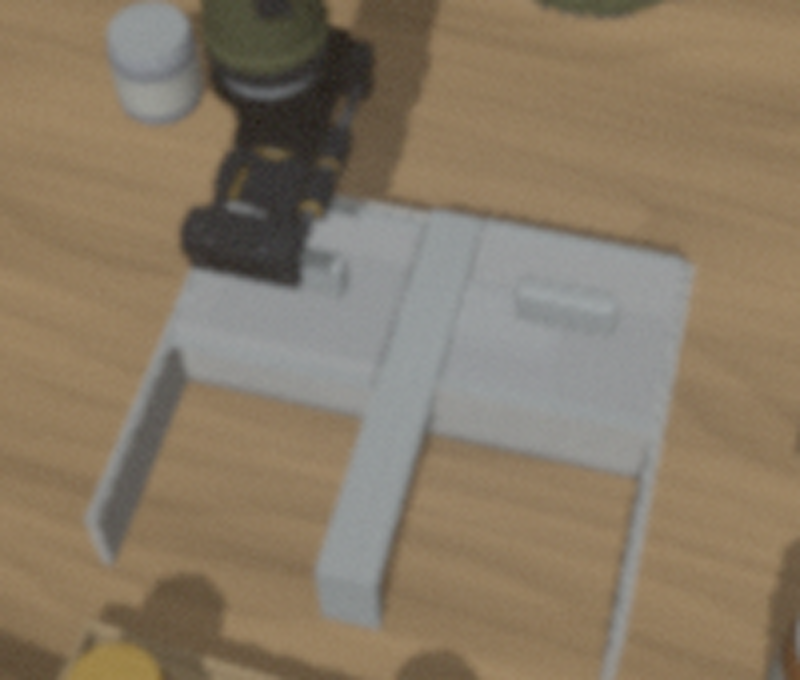

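```bash
python3 - <<'E'
from h import *
p=pose(); c=cam("wrist",p); print(p[0],ctrl.get_state()["ft_force"],proj(c,p[0]))
im=cv2.imread("pics/w6.png"); crop(im,230,150,120,130,5,"pics/w6c.png")
for q in [(302,190),(287,190),(319,190)]: print(hatch(onplane(c,q,.106)))
for q in [(165,180),(157,180),(152,180),(175,180),(400,180)]: print(hatch(onplane(c,q,.072)))
for a in [(.0,-.096,.106),(0,-.061,.106)]: print(proj(c,np.append(world(a[:2]),a[2])))
E
```

```text
[ 0.4922 -0.1038  0.0849] [ 0.8524  0.8108 16.0468] [279.7918 250.7914]
[ 0.0121 -0.0609]
[ 0.0054 -0.0609]
[ 0.0198 -0.061 ]
[-0.0596 -0.0635]
[-0.0639 -0.0635]
[-0.0666 -0.0635]
[-0.0542 -0.0635]
[ 0.0676 -0.064 ]
[275.4897 261.2979]
[275.0979 190.2099]
```

View pics/w6c.png

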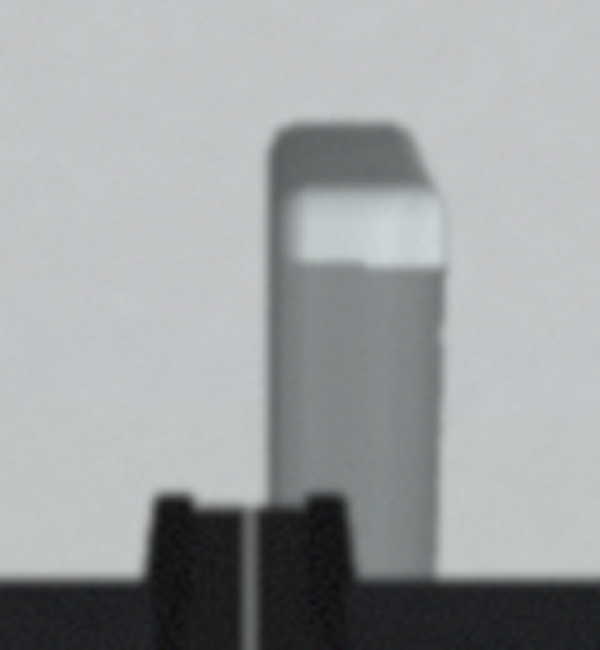

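```bash
python3 -m jog '[{"rot":[0,0,0],"travel":[-0.03,0,0],"jaw":1},{"rot":[0,0,0],"travel":[0,0,0],"jaw":1},{"rot":[0,0,0],"travel":[0,0,0],"jaw":1}]'
python3 -m jog '[{"rot":[0,0,0],"travel":[-0.1,0,0],"jaw":1},{"rot":[0,0,0],"travel":[-0.1,0,0],"jaw":1},{"rot":[0,0,0],"travel":[0,0,0.0],"jaw":1},{"rot":[0,0,0],"travel":[0,0,0.0],"jaw":1}]'
python3 - <<'E'
from h import *
p=pose(); print(p[0],hatch(p[0]))
im=ctrl.get_image("wrist")[:,:,::-1]; cv2.imwrite("pics/w7.png",im); np.save("w7pose.npy",np.array(p))
E
```

```text
time: 17.25
position: [0.4881, -0.1035, 0.0907]
tool_rot: [1.166, 1.237, -1.166]
ft_force: [-0.3, 0.1, -0.6]
grip_width: 0.002
time: 17.65
position: [0.4883, -0.1031, 0.1506]
tool_rot: [1.166, 1.238, -1.165]
ft_force: [0.7, 0.6, -0.6]
grip_width: 0.0
[ 0.4883 -0.1031  0.1506] [-0.0016 -0.0987]
```

View pics/w7.png

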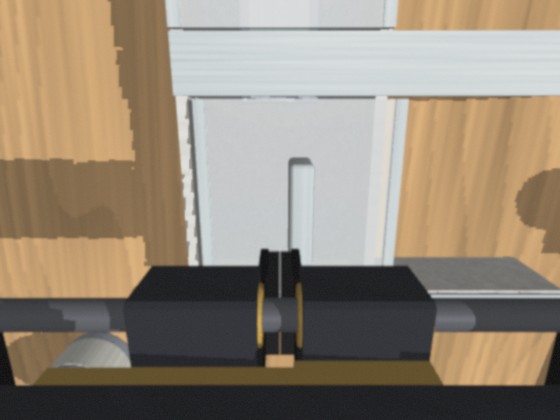

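```bash
python3 - <<'E'
from h import *
c=cam("wrist",np.load("w7pose.npy"))
for q in [(290,170),(293,170),(313,170)]: print(hatch(onplane(c,q,.106)),hatch(onplane(c,q,.072)))
for q in [(193,180),(200,180),(208,180),(381,180)]: print(hatch(onplane(c,q,.072)))
delta(*world((.05,-.096)),3.45,.086)
E
python3 -c "
import cv2
from h import crop
crop(cv2.imread('pics/w7.png'),170,80,160,180,4,'pics/w7c.png')"
```

```text
[ 0.0048 -0.0634] [ 0.0058 -0.0699]
[ 0.0067 -0.0634] [ 0.0079 -0.0699]
[ 0.0191 -0.0634] [ 0.0222 -0.0699]
[-0.0641 -0.0771]
[-0.0591 -0.0771]
[-0.0533 -0.0771]
[ 0.0715 -0.0773]
pos [ 0.4876 -0.1032  0.1499] yaw 3.392924557323869 tilt 0.11019868239058449 travel units [ 0.2126  0.1747 -0.009 ] rot x units -0.011
```

View pics/w7c.png

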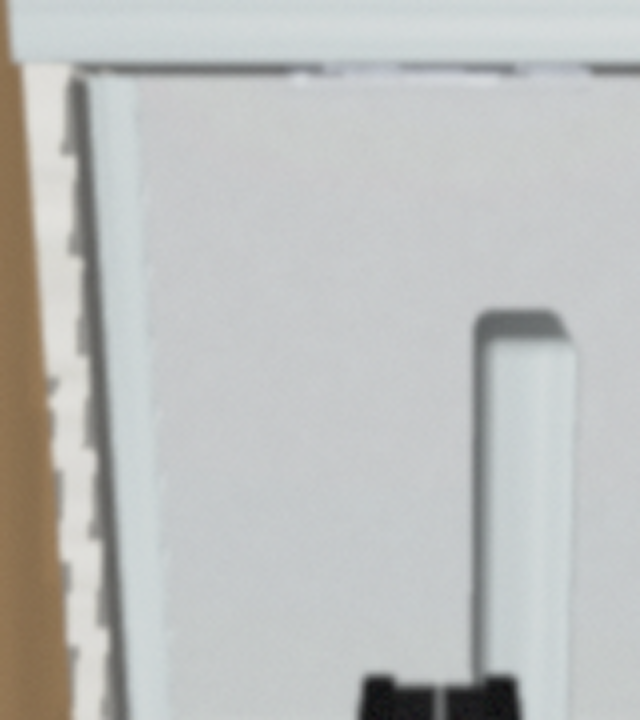

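```bash
python3 -m jog '[{"rot":[0,0,0],"travel":[0,0.09,0],"jaw":1},{"rot":[0,0,0],"travel":[0,0.085,0],"jaw":1},{"rot":[0,0,0],"travel":[0.1,0,0],"jaw":1},{"rot":[0,0,0],"travel":[0.1,0,0],"jaw":1},{"rot":[0,0,0],"travel":[0.01,0,0],"jaw":1},{"rot":[0,0,0],"travel":[0,0,0],"jaw":1},{"rot":[0,0,0],"travel":[0,0,0],"jaw":1}]' 50
python3 -m jog '[{"rot":[0,0,0],"travel":[0,-0.02,0],"jaw":1},{"rot":[0,0,0],"travel":[0,-0.02,0],"jaw":1},{"rot":[0,0,0],"travel":[0,-0.015,0],"jaw":1},{"rot":[0,0,0],"travel":[0,-0.01,0],"jaw":1},{"rot":[0,0,0],"travel":[0,0,0],"jaw":1}]'
python3 -c "
from h import *
p=pose(); print(hatch(p[0])); delta(*world((.018,-.096)),3.45,.086)"
```

```text
time: 18.4
position: [0.5412, -0.1009, 0.0885]
tool_rot: [1.166, 1.236, -1.166]
ft_force: [0.5, -0.3, -0.1]
grip_width: 0.009
time: 18.9
position: [0.5209, -0.1014, 0.0879]
tool_rot: [1.166, 1.237, -1.165]
ft_force: [-0.1, -0.2, 0.1]
grip_width: 0.003
[ 0.031  -0.0989]
pos [ 0.5209 -0.1014  0.0879] yaw 3.3765557543196567 tilt 0.06849715984761603 travel units [ 0.0065 -0.0433 -0.0097] rot x units -0.015
```

```bash
python3 -m jog '[{"rot":[0,0,0],"travel":[0,-0.015,0],"jaw":1},{"rot":[0,0,0],"travel":[0,-0.015,0],"jaw":1},{"rot":[0,0,0],"travel":[0,0,0],"jaw":1}]'
python3 -m jog '[{"rot":[0,0,0],"travel":[0,-0.01,0],"jaw":1},{"rot":[0,0,0],"travel":[0,-0.01,0],"jaw":1},{"rot":[0,0,0],"travel":[0,0,0],"jaw":1}]'
python3 - <<'E'
from h import *
p=pose(); print(hatch(p[0])); delta(*world((.018,-.096)),3.45,.086)
im=ctrl.get_image("wrist")[:,:,::-1]; cv2.imwrite("pics/w8.png",im); c=cam("wrist",p)
E
```

```text
time: 19.2
position: [0.5116, -0.1022, 0.0876]
tool_rot: [1.166, 1.237, -1.166]
ft_force: [-0.5, -1.1, 0.0]
grip_width: 0.004
time: 19.5
position: [0.5059, -0.1026, 0.0877]
tool_rot: [1.166, 1.237, -1.166]
ft_force: [-0.6, -0.3, -0.6]
grip_width: 0.008
[ 0.0159 -0.0992]
pos [ 0.5059 -0.1026  0.0877] yaw 3.364329631239386 tilt 0.050694298393138396 travel units [ 0.0056  0.0069 -0.0107] rot x units -0.017
```

View pics/w8.png

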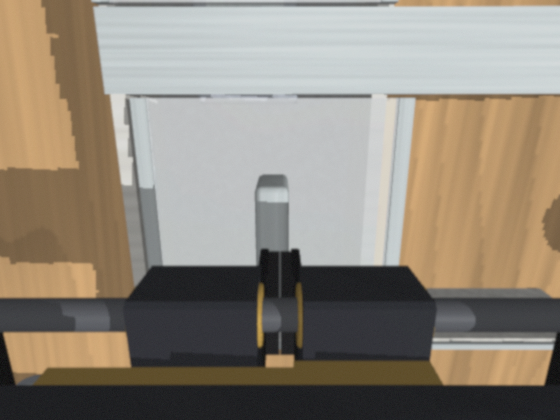

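```bash
python3 - <<'E'
from h import *
c=cam("wrist",(np.zeros(3),np.zeros(3)))
for x in (0,-.01,-.02,-.03):
  print(x,[proj(c,np.array([x,0.,z])).round(0) for z in(-.0115,-.0095,0,.0095,.0115)], proj(c,np.array([x,.01,-.0095])).round(0))
E
python3 -c "
import cv2
from h import crop
crop(cv2.imread('pics/w8.png'),220,160,130,130,5,'pics/w8c.png')"
```

```text
0 [array([280., 231.]), array([280., 234.]), array([280., 251.]), array([280., 267.]), array([280., 270.])] [299. 234.]
-0.01 [array([280., 238.]), array([280., 241.]), array([280., 259.]), array([280., 275.]), array([280., 279.])] [300. 241.]
-0.02 [array([280., 245.]), array([280., 249.]), array([280., 267.]), array([280., 285.]), array([280., 288.])] [301. 249.]
-0.03 [array([280., 254.]), array([280., 258.]), array([280., 277.]), array([280., 295.]), array([280., 299.])] [302. 258.]
```

View pics/w8c.png

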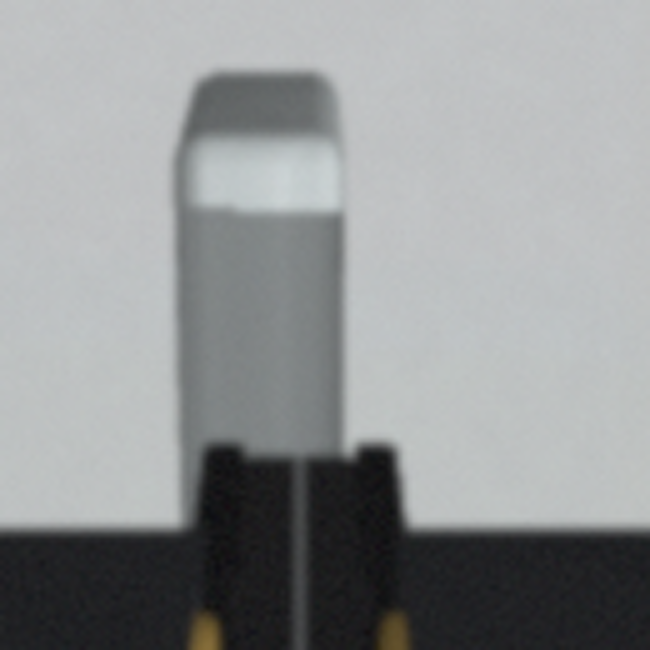

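The tips end about 20 mm behind the nominal TCP, which explains why they rode over the handle. I'll go beyond the handle, lower further and push the door shut.

```bash
python3 -m jog '[{"rot":[0,0,0],"travel":[-0.02,0.06,0],"jaw":1},{"rot":[0,0,0],"travel":[0,0.06,-0.01],"jaw":1},{"rot":[0,0,0],"travel":[0,0,0],"jaw":1},{"rot":[0,0,0],"travel":[0.06,0,0],"jaw":1},{"rot":[0,0,0],"travel":[0.04,0,0],"jaw":1},{"rot":[0,0,0],"travel":[0,0,0],"jaw":1},{"rot":[0,0,0],"travel":[0,0,0],"jaw":1}]' 50
python3 -c "
from h import *
p=pose(); print(hatch(p[0])); delta(*world((.018,-.096)),3.45,.062)"
```

```text
time: 20.25
position: [0.5414, -0.0976, 0.0636]
tool_rot: [1.165, 1.237, -1.167]
ft_force: [0.2, 0.6, 0.2]
grip_width: 0.003
[ 0.0517 -0.0964]
pos [ 0.5414 -0.0976  0.0636] yaw 3.345740858313947 tilt 0.08247209337611815 travel units [ 0.0055 -0.1123 -0.0012] rot x units -0.021
```

```bash
python3 -m jog '[{"rot":[0,0,0],"travel":[0,-0.03,0],"jaw":1},{"rot":[0,0,0],"travel":[0,-0.03,0],"jaw":1},{"rot":[0,0,0],"travel":[0,-0.02,0],"jaw":1},{"rot":[0,0,0],"travel":[0,-0.015,0],"jaw":1},{"rot":[0,0,0],"travel":[0,-0.01,0],"jaw":1},{"rot":[0,0,0],"travel":[0,0,0],"jaw":1},{"rot":[0,0,0],"travel":[0,0,0],"jaw":1}]'
python3 -c "
from h import *
p=pose(); print(hatch(p[0]))"
```

```text
time: 20.95
position: [0.5107, -0.0991, 0.064]
tool_rot: [1.165, 1.237, -1.166]
ft_force: [1.5, 0.3, 1.0]
grip_width: 0.004
[ 0.0209 -0.0961]
```

```bash
python3 -m jog '[{"rot":[0,0,0],"travel":[0,-0.01,0],"jaw":1},{"rot":[0,0,0],"travel":[0,0,0],"jaw":1},{"rot":[0,0,0],"travel":[0,0,0],"jaw":1}]'
python3 -m jog '[{"rot":[0,0,0],"travel":[0,-0.008,0],"jaw":1},{"rot":[0,0,0],"travel":[0,0,0],"jaw":1},{"rot":[0,0,0],"travel":[0,0,0],"jaw":1}]'
python3 - <<'E'
from h import *
p=pose(); print(p[0],hatch(p[0]))
im=ctrl.get_image("wrist")[:,:,::-1]; cv2.imwrite("pics/w9.png",im); c=cam("wrist",p)
E
```

```text
time: 21.25
position: [0.5078, -0.0994, 0.0639]
tool_rot: [1.166, 1.237, -1.166]
ft_force: [1.8, -0.5, 2.1]
grip_width: 0.006
time: 21.55
position: [0.5064, -0.0994, 0.0641]
tool_rot: [1.166, 1.235, -1.164]
ft_force: [5.3, -0.5, 1.0]
grip_width: 0.005
[ 0.5064 -0.0994  0.0641] [ 0.0167 -0.0961]
```

View pics/w9.png

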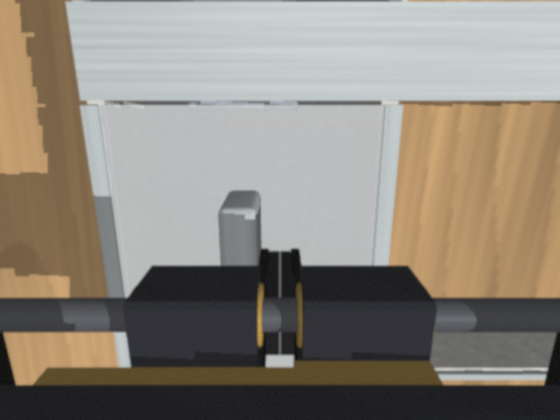

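```bash
python3 -m jog '[{"rot":[0,0,0],"travel":[0,-0.012,0],"jaw":1},{"rot":[0,0,0],"travel":[0,0,0],"jaw":1},{"rot":[0,0,0],"travel":[0,0,0],"jaw":1}]'
python3 -m jog '[{"rot":[0,0,0],"travel":[0,-0.012,0],"jaw":1},{"rot":[0,0,0],"travel":[0,0,0],"jaw":1},{"rot":[0,0,0],"travel":[0,0,0],"jaw":1}]'
```

```text
time: 21.9
position: [0.5066, -0.0995, 0.0645]
tool_rot: [1.168, 1.228, -1.159]
ft_force: [15.1, -0.5, -9.7]
grip_width: 0.002
time: 22.2
position: [0.5068, -0.0994, 0.0651]
tool_rot: [1.17, 1.222, -1.153]
ft_force: [24.4, 0.4, -18.3]
grip_width: 0.008
```

```bash
python3 -m jog '[{"rot":[0,0,0],"travel":[0,0.05,0],"jaw":1},{"rot":[0,0,0],"travel":[-0.12,0,0],"jaw":1},{"rot":[0,0,0],"travel":[-0.12,0,0],"jaw":1},{"rot":[0,0,0],"travel":[0,-0.06,-0.15],"jaw":1},{"rot":[0,0,0],"travel":[0,-0.06,-0.15],"jaw":1},{"rot":[0,0,0],"travel":[0,-0.06,-0.15],"jaw":1},{"rot":[0,0,0],"travel":[0,-0.05,-0.15],"jaw":1},{"rot":[0,0,0],"travel":[0,0,0],"jaw":1}]'
python3 -m jog '[{"rot":[0,0,0],"travel":[0,0,0],"jaw":1},{"rot":[0,0,0],"travel":[0,0,0],"jaw":1}]'
python3 - <<'E'
from h import *
p=pose(); print(p[0],hatch(p[0])); delta(*world((-.045,.096)),3.45,.064)
t=ctrl.get_image("top")[:,:,::-1]; crop(t,200,135,150,120,5,"pics/t10.png")
E
```

```text
time: 23.0
position: [0.4293, 0.0823, 0.1348]
tool_rot: [1.156, 1.246, -1.16]
ft_force: [0.4, -1.5, -0.1]
grip_width: 0.007
time: 23.2
position: [0.4333, 0.075, 0.1353]
tool_rot: [1.165, 1.236, -1.169]
ft_force: [-0.1, -1.1, -0.3]
grip_width: 0.003
[0.4333 0.075  0.1353] [-0.0458  0.0824]
pos [0.4333 0.075  0.1353] yaw 3.2820185308735033 tilt 0.12509833187867458 travel units [ 0.2378  0.0031 -0.0454] rot x units -0.034
```

View pics/t10.png

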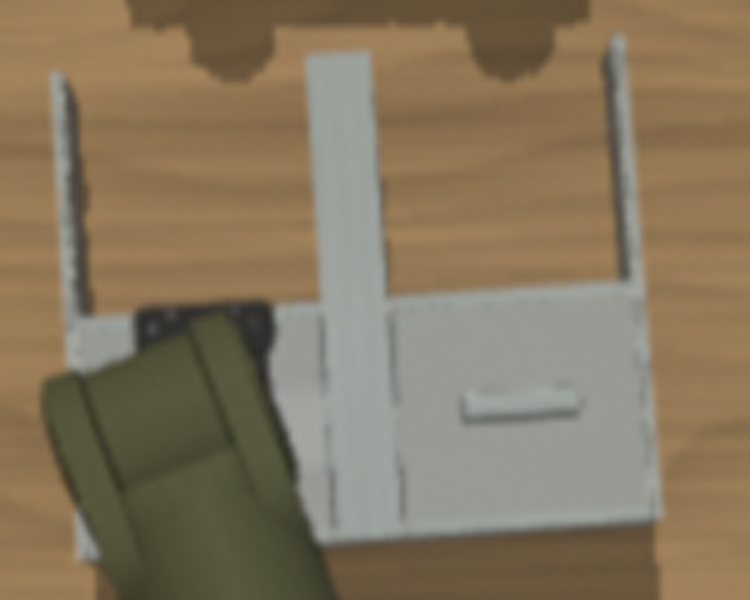

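```bash
python3 -m jog '[{"rot":[0,0,0],"travel":[0,0,-0.045],"jaw":1},{"rot":[0,0,0],"travel":[0.12,0,0],"jaw":1},{"rot":[0,0,0],"travel":[0.11,0,0],"jaw":1},{"rot":[0,0,0],"travel":[0,0,0],"jaw":1},{"rot":[0,0,0],"travel":[0,0.02,0],"jaw":1},{"rot":[0,0,0],"travel":[0,0.03,0],"jaw":1},{"rot":[0,0,0],"travel":[0,0.04,0],"jaw":1},{"rot":[0,0,0],"travel":[0,0.04,0],"jaw":1}]'
python3 -m jog '[{"rot":[0,0,0],"travel":[0,0.05,0],"jaw":1},{"rot":[0,0,0],"travel":[0,0.05,0],"jaw":1},{"rot":[0,0,0],"travel":[0,0.05,0],"jaw":1},{"rot":[0,0,0],"travel":[0,0.05,0],"jaw":1},{"rot":[0,0,0],"travel":[0,0.05,0],"jaw":1},{"rot":[0,0,0],"travel":[0,0.05,0],"jaw":1},{"rot":[0,0,0],"travel":[0,0.05,0],"jaw":1},{"rot":[0,0,0],"travel":[0,0.04,0],"jaw":1}]'
python3 -c "
from h import *
p=pose(); print(hatch(p[0]))"
```

```text
time: 24.05
position: [0.4727, 0.0933, 0.0686]
tool_rot: [1.166, 1.239, -1.165]
ft_force: [-4.2, -0.2, 2.6]
grip_width: 0.001
time: 24.85
position: [0.5893, 0.1003, 0.0681]
tool_rot: [1.165, 1.239, -1.165]
ft_force: [-4.3, -0.5, 3.7]
grip_width: 0.004
[0.1114 0.0982]
```

```bash
python3 -m jog '[{"rot":[0,0,0],"travel":[0,0.02,0],"jaw":1},{"rot":[0,0,0],"travel":[0,0.02,0],"jaw":1},{"rot":[0,0,0],"travel":[0,0.015,0],"jaw":1},{"rot":[0,0,0],"travel":[0,0.015,0],"jaw":1},{"rot":[0,0,0],"travel":[0,0,0],"jaw":1},{"rot":[0,0,0],"travel":[0,0,0],"jaw":1}]'
python3 -m jog '[{"rot":[0,0,0],"travel":[0,0.015,0],"jaw":1},{"rot":[0,0,0],"travel":[0,0,0],"jaw":1},{"rot":[0,0,0],"travel":[0,0,0],"jaw":1}]'
python3 -c "
from h import *
p=pose(); print(hatch(p[0]))"
```

```text
time: 25.45
position: [0.6102, 0.1001, 0.0669]
tool_rot: [1.166, 1.235, -1.165]
ft_force: [0.7, -0.2, 0.2]
grip_width: 0.003
time: 25.75
position: [0.6103, 0.1002, 0.0665]
tool_rot: [1.162, 1.243, -1.172]
ft_force: [-10.7, -0.4, 8.4]
grip_width: 0.007
[0.1323 0.0969]
```

```bash
python3 -m jog '[{"rot":[0,0,0],"travel":[0,-0.05,0],"jaw":1},{"rot":[0,0,0],"travel":[-0.12,0,0],"jaw":0.5},{"rot":[0,0,0],"travel":[-0.12,0,0],"jaw":0},{"rot":[0,0,0],"travel":[-0.02,-0.13,0.05],"jaw":-0.5},{"rot":[0,0,0],"travel":[0,-0.13,0.06],"jaw":-0.75},{"rot":[0,0,0],"travel":[0,-0.14,0.06],"jaw":-0.75},{"rot":[0,0,0],"travel":[0,0,0],"jaw":-0.75},{"rot":[0,0,0],"travel":[0,0,0],"jaw":-0.75}]'
python3 - <<'E'
from h import *
p=pose(); print(p[0],hatch(p[0]),ctrl.get_state()["grip_width"]); delta(*world((0,.04)),3.45)
im=ctrl.get_image("wrist")[:,:,::-1]; cv2.imwrite("pics/w11.png",im); np.save("w11pose.npy",np.array(p))
E
```

```text
time: 26.55
position: [0.485, 0.0441, 0.1461]
tool_rot: [1.172, 1.24, -1.161]
ft_force: [1.0, 0.2, -1.1]
grip_width: 0.56
[0.485  0.0441 0.1461] [0.004  0.0485] 0.5602651415628255
pos [0.485  0.0441 0.1461] yaw 3.3433466403025585 tilt 0.417780865544024 travel units [-0.0002 -0.0131  0.0283] rot x units -0.021
```

View pics/w11.png

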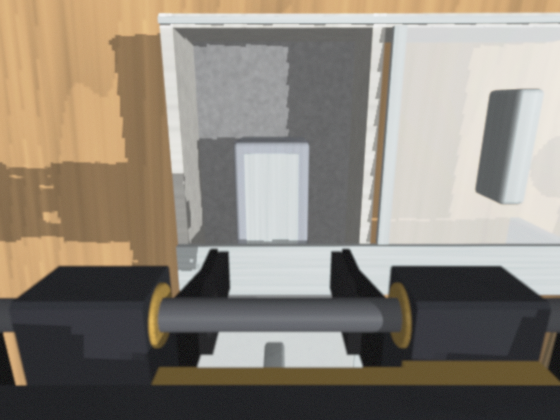

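```bash
python3 - <<'E'
from h import *
c=cam("wrist",np.load("w11pose.npy"))
for q in [(237,145),(308,145),(272,142),(240,235),(308,235)]: print(q,hatch(onplane(c,q,.056)))
for q in [(200,244),(360,246)]: print(q,hatch(onplane(c,q,.072)))
E
```

```text
(237, 145) [-0.0271  0.0943]
(308, 145) [0.025  0.0941]
(272, 142) [-0.0014  0.0964]
(240, 235) [-0.0271  0.024 ]
(308, 235) [0.0264 0.0238]
(200, 244) [-0.0554  0.0229]
(360, 246) [0.0641 0.0209]
```

```bash
python3 -m jog '[{"rot":[0,0,0],"travel":[0,-0.014,0.026],"jaw":-0.75},{"rot":[0,0,0],"travel":[0.1,0,0],"jaw":-0.75},{"rot":[0,0,0],"travel":[0.12,0,0],"jaw":-0.75},{"rot":[0,0,0],"travel":[0,0,0],"jaw":-0.75},{"rot":[0,0,0],"travel":[0,0,0],"jaw":-0.75}]'
python3 -c "
from h import *
p=pose(); print(hatch(p[0])); delta(*world((-.001,.040)),3.45,.018)"
```

```text
time: 27.1
position: [0.4812, 0.0336, 0.0791]
tool_rot: [1.162, 1.233, -1.171]
ft_force: [-0.3, -0.5, 0.7]
grip_width: 0.871
[-0.0005  0.0382]
pos [0.4812 0.0336 0.0791] yaw 3.2794111144643767 tilt 0.35857073324507654 travel units [ 0.2036 -0.0013 -0.0073] rot x units -0.034
```

```bash
python3 -m jog '[{"rot":[0,0,0],"travel":[0.08,0,-0.006],"jaw":-0.75},{"rot":[0,0,0],"travel":[0.08,0,0],"jaw":-0.75},{"rot":[0,0,0],"travel":[0.035,0,0],"jaw":-0.75},{"rot":[0,0,0],"travel":[0,0,0],"jaw":-0.4},{"rot":[0,0,0],"travel":[0,0,0],"jaw":1},{"rot":[0,0,0],"travel":[0,0,0],"jaw":1},{"rot":[0,0,0],"travel":[0,0,0],"jaw":1},{"rot":[0,0,0],"travel":[0,0,0],"jaw":1}]' 35
python3 -c "
from h import *
p=pose(); print(hatch(p[0])); delta(*world((-.001,.040)),3.45,.018)"
```

```text
time: 27.9
position: [0.481, 0.0372, 0.0218]
tool_rot: [1.167, 1.238, -1.166]
ft_force: [-3.6, 0.0, 6.7]
grip_width: 0.642
[-0.0005  0.0418]
pos [0.481  0.0372 0.0218] yaw 3.3471686934513936 tilt 0.08794347248884322 travel units [ 0.0127 -0.0017  0.0059] rot x units -0.021
```

```bash
python3 -m jog '[{"rot":[0,0,0],"travel":[0,0,-0.02],"jaw":1},{"rot":[0,0,0],"travel":[0,0,-0.04],"jaw":1},{"rot":[0,0,0],"travel":[0,0,-0.04],"jaw":1},{"rot":[0,0,0],"travel":[0,0,-0.04],"jaw":1},{"rot":[0,0,0],"travel":[0,0,-0.03],"jaw":1},{"rot":[0,0,0],"travel":[0,0,-0.02],"jaw":1},{"rot":[0,0,0],"travel":[0,0,0],"jaw":1},{"rot":[0,0,0],"travel":[0,0,0],"jaw":1}]' 45
python3 - <<'E'
from h import *
p=pose(); print(p[0],hatch(p[0]),ctrl.get_state()["ft_force"])
im=ctrl.get_image("wrist")[:,:,::-1]; cv2.imwrite("pics/w12.png",im); np.save("w12pose.npy",np.array(p))
E
```

```text
time: 28.7
position: [0.4791, 0.0945, 0.0219]
tool_rot: [1.167, 1.235, -1.164]
ft_force: [0.9, -1.7, 6.2]
grip_width: 0.64
[0.4791 0.0945 0.0219] [0.0011 0.0991] [ 0.9401 -1.6837  6.1978]
```

View pics/w12.png

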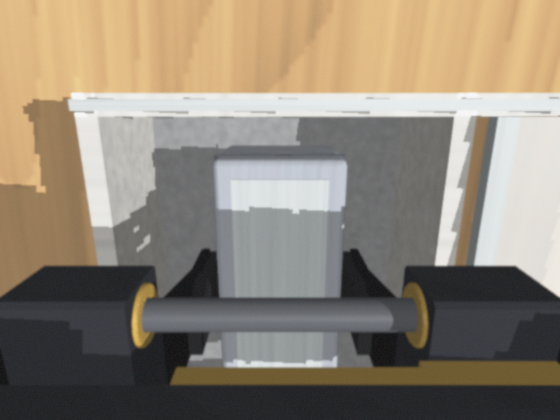

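```bash
python3 - <<'E'
from h import *
c=cam("wrist",np.load("w12pose.npy"))
for q in [(217,160),(345,160),(280,156),(280,180)]: print(q,hatch(onplane(c,q,.056)))
print(hatch(onplane(c,(280,112),.066)))
ct=cam("wrist",(np.zeros(3),np.zeros(3)))
E
```

```text
(217, 160) [-0.0244  0.1537]
(345, 160) [0.0275 0.1536]
(280, 156) [0.0011 0.1552]
(280, 180) [0.0011 0.1453]
[0.0011 0.1728]
```

```bash
python3 -m jog '[{"rot":[0,0,0],"travel":[-0.05,0,0],"jaw":1},{"rot":[0,0,0],"travel":[-0.12,0,0],"jaw":1},{"rot":[0,0,0],"travel":[-0.14,0,0],"jaw":1},{"rot":[0,0,0],"travel":[-0.12,0,0],"jaw":1},{"rot":[0,0,0],"travel":[-0.07,0,0],"jaw":1},{"rot":[0.35,0,0],"travel":[0,0,0],"jaw":1},{"rot":[0.35,0,0],"travel":[0,0,0],"jaw":1},{"rot":[0,0,0],"travel":[0,0,0],"jaw":1}]'
python3 - <<'E'
from h import *
delta(.45,.24,-.3)
E
```

```text
time: 29.55
position: [0.4763, 0.0938, 0.169]
tool_rot: [1.209, 1.209, -1.215]
ft_force: [-0.4, -0.4, -2.7]
grip_width: 0.638
pos [0.4763 0.0938 0.169 ] yaw -0.20776922242761067 tilt 0.21233344258839143 travel units [-0.0005 -0.0893 -0.487 ] rot x units 0.018
```

```bash
python3 -m jog '[{"rot":[0,0,0],"travel":[0,-0.022,-0.09],"jaw":1},{"rot":[0,0,0],"travel":[0,-0.022,-0.12],"jaw":1},{"rot":[0,0,0],"travel":[0,-0.022,-0.12],"jaw":1},{"rot":[0,0,0],"travel":[0,-0.022,-0.1],"jaw":1},{"rot":[0,0,0],"travel":[0,0,-0.06],"jaw":1},{"rot":[0,0,0],"travel":[0,0,0],"jaw":1},{"rot":[0,0,0],"travel":[0,0,0],"jaw":1},{"rot":[0,0,0],"travel":[0,0,0],"jaw":1}]'
python3 - <<'E'
from h import *
delta(.45,.24,-.3)
p=pose(); im=ctrl.get_image("wrist")[:,:,::-1]; cv2.imwrite("pics/w13.png",im); np.save("w13pose.npy",np.array(p))
E
```

```text
time: 30.35
position: [0.4517, 0.239, 0.1699]
tool_rot: [1.211, 1.206, -1.215]
ft_force: [-0.1, -0.4, -2.6]
grip_width: 0.637
pos [0.4517 0.239  0.1699] yaw -0.28988412174410405 tilt 0.15190605198652204 travel units [ 0.     -0.0058 -0.0033] rot x units 0.002
```

View pics/w13.png

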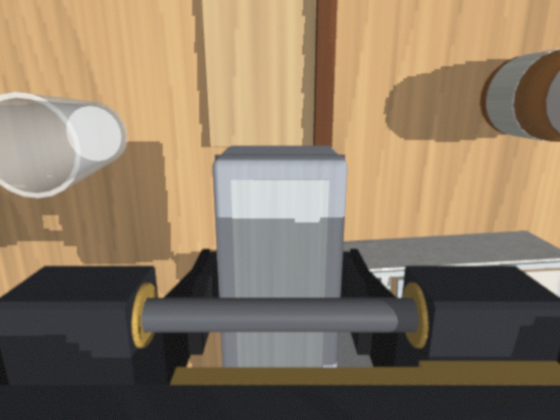

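```bash
python3 -m jog '[{"rot":[0,0,0],"travel":[0,0,-0.1],"jaw":1},{"rot":[0,0,0],"travel":[0,0,-0.1],"jaw":1},{"rot":[0,0,0],"travel":[0,0,0],"jaw":1},{"rot":[0,0,0],"travel":[0,0,0],"jaw":1},{"rot":[0,0,0],"travel":[0,0,0],"jaw":1}]'
python3 - <<'E'
from h import *
p=pose(); im=ctrl.get_image("wrist")[:,:,::-1]; cv2.imwrite("pics/w14.png",im); np.save("w14pose.npy",np.array(p)); print(p[0])
crop(np.ascontiguousarray(im),180,0,170,150,4,"pics/w14c.png")
E
```

```text
time: 30.9
position: [0.4523, 0.2992, 0.1707]
tool_rot: [1.212, 1.207, -1.214]
ft_force: [-0.8, -0.5, -2.8]
grip_width: 0.642
[0.4523 0.2992 0.1707]
```

View pics/w14c.png

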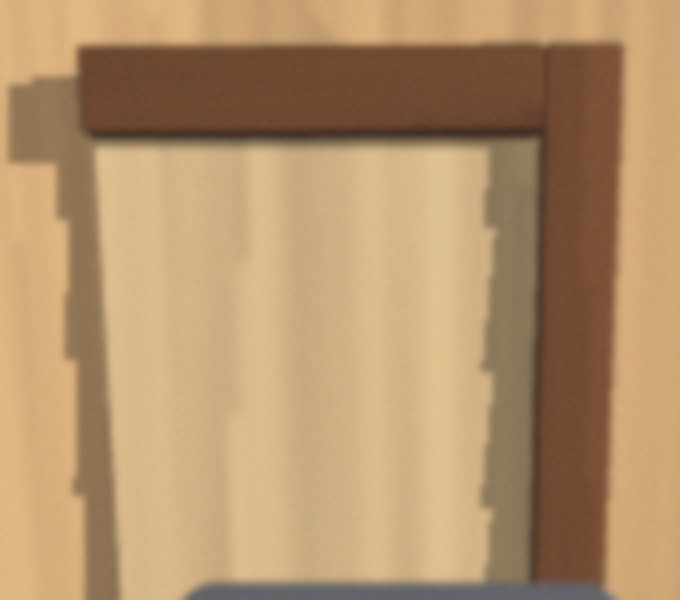

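```bash
python3 - <<'E'
from h import *
c=cam("wrist",np.load("w14pose.npy"))
u=lambda q:((q[0]+.5)/4-.5+180,(q[1]+.5)/4-.5)
for q in [(545,130),(539,355),(533,582),(88,130),(540,132),(80,46),(622,44)]: print(q,onplane(c,u(q),.024))
E
```

```text
(545, 130) [0.4823 0.4281]
(539, 355) [0.4821 0.3847]
(533, 582) [0.4818 0.337 ]
(88, 130) [0.3896 0.4285]
(540, 132) [0.4813 0.4277]
(80, 46) [0.389  0.4439]
(622, 44) [0.4974 0.4436]
```

```bash
python3 -m jog '[{"rot":[0,0,0],"travel":[0,-0.009,-0.11],"jaw":1},{"rot":[0,0,0],"travel":[0,-0.009,-0.11],"jaw":1},{"rot":[0,0,0],"travel":[0.08,0,0],"jaw":1},{"rot":[0,0,0],"travel":[0.12,0,0],"jaw":1},{"rot":[0,0,0],"travel":[0.12,0,0],"jaw":1},{"rot":[0,0,0],"travel":[0.08,0,0],"jaw":1},{"rot":[0,0,0],"travel":[0,0,0],"jaw":1},{"rot":[0,0,0],"travel":[0,0,0],"jaw":1}]'
python3 - <<'E'
from h import *
delta(.447,.3655,-.3,.029); print(ctrl.get_state()["ft_force"])
E
```

```text
time: 31.75
position: [0.4472, 0.3663, 0.0515]
tool_rot: [1.212, 1.207, -1.212]
ft_force: [-0.5, 0.6, -2.9]
grip_width: 0.639
pos [0.4472 0.3663 0.0515] yaw -0.22687509755317647 tilt 0.010410493582373517 travel units [ 0.0749 -0.0007  0.0027] rot x units 0.015
[-0.4738  0.5852 -2.9011]
```

```bash
python3 -m jog '[{"rot":[0,0,0],"travel":[0.03,0,0.003],"jaw":1},{"rot":[0,0,0],"travel":[0.025,0,0],"jaw":1},{"rot":[0,0,0],"travel":[0,0,0],"jaw":1},{"rot":[0,0,0],"travel":[0.008,0,0],"jaw":1},{"rot":[0,0,0],"travel":[0,0,0],"jaw":1},{"rot":[0,0,0],"travel":[0,0,0],"jaw":1}]'
python3 -m jog '[{"rot":[0,0,0],"travel":[0.008,0,0],"jaw":1},{"rot":[0,0,0],"travel":[0,0,0],"jaw":1},{"rot":[0,0,0],"travel":[0,0,0],"jaw":1}]'
```

```text
time: 32.35
position: [0.4466, 0.3661, 0.032]
tool_rot: [1.211, 1.208, -1.212]
ft_force: [-0.5, 0.3, -3.7]
grip_width: 0.638
time: 32.65
position: [0.4465, 0.3659, 0.0294]
tool_rot: [1.211, 1.208, -1.212]
ft_force: [-1.2, 0.0, -2.7]
grip_width: 0.641
```

```bash
python3 -m jog '[{"rot":[0,0,0],"travel":[0.006,0,0],"jaw":1},{"rot":[0,0,0],"travel":[0,0,0],"jaw":1},{"rot":[0,0,0],"travel":[0,0,0],"jaw":1}]'
python3 -m jog '[{"rot":[0,0,0],"travel":[0.003,0,0],"jaw":1},{"rot":[0,0,0],"travel":[0,0,0],"jaw":1},{"rot":[0,0,0],"travel":[0,0,0],"jaw":1}]'
```

```text
time: 32.95
position: [0.4468, 0.3662, 0.0279]
tool_rot: [1.211, 1.208, -1.211]
ft_force: [0.2, 0.6, -0.5]
grip_width: 0.636
time: 33.25
position: [0.4468, 0.3662, 0.0279]
tool_rot: [1.211, 1.209, -1.212]
ft_force: [-2.6, -2.3, 5.9]
grip_width: 0.639
```

```bash
python3 -m jog '[{"rot":[0,0,0],"travel":[-0.002,0,-0.008],"jaw":1},{"rot":[0,0,0],"travel":[0,0,-0.008],"jaw":1},{"rot":[0,0,0],"travel":[0,0,0],"jaw":1},{"rot":[0,0,0],"travel":[0,0,0],"jaw":1}]'
python3 -m jog '[{"rot":[0,0,0],"travel":[0,0,-0.006],"jaw":1},{"rot":[0,0,0],"travel":[0,0,0],"jaw":1},{"rot":[0,0,0],"travel":[0,0,0],"jaw":1}]'
python3 -m jog '[{"rot":[0,0,0],"travel":[0,0,-0.006],"jaw":1},{"rot":[0,0,0],"travel":[0,0,0],"jaw":1},{"rot":[0,0,0],"travel":[0,0,0],"jaw":1}]'
```

```text
time: 33.65
position: [0.4473, 0.3701, 0.0278]
tool_rot: [1.211, 1.207, -1.212]
ft_force: [-0.5, -3.9, 5.1]
grip_width: 0.633
time: 33.95
position: [0.4475, 0.3715, 0.0279]
tool_rot: [1.211, 1.206, -1.212]
ft_force: [-0.2, -4.3, 5.9]
grip_width: 0.641
time: 34.25
position: [0.4476, 0.3733, 0.0279]
tool_rot: [1.211, 1.206, -1.212]
ft_force: [0.3, -5.2, 4.0]
grip_width: 0.641
```

```bash
python3 -m jog '[{"rot":[0,0,0],"travel":[0,0,-0.006],"jaw":1},{"rot":[0,0,0],"travel":[0,0,0],"jaw":1},{"rot":[0,0,0],"travel":[0,0,0],"jaw":1}]'
python3 -m jog '[{"rot":[0,0,0],"travel":[0,0,-0.006],"jaw":1},{"rot":[0,0,0],"travel":[0,0,0],"jaw":1},{"rot":[0,0,0],"travel":[0,0,0],"jaw":1}]'
python3 - <<'E'
from h import *
p=pose(); im=ctrl.get_image("wrist")[:,:,::-1]; cv2.imwrite("pics/w15.png",im); np.save("w15pose.npy",np.array(p)); print(p[0])
crop(np.ascontiguousarray(im),170,60,210,140,3.8,"pics/w15c.png")
E
```

```text
time: 34.55
position: [0.4477, 0.3736, 0.0278]
tool_rot: [1.209, 1.205, -1.214]
ft_force: [-1.0, -7.4, 6.3]
grip_width: 0.643
time: 34.85
position: [0.4477, 0.3735, 0.0278]
tool_rot: [1.207, 1.204, -1.216]
ft_force: [-2.2, -11.9, 10.4]
grip_width: 0.635
[0.4477 0.3735 0.0278]
```

View pics/w15c.png

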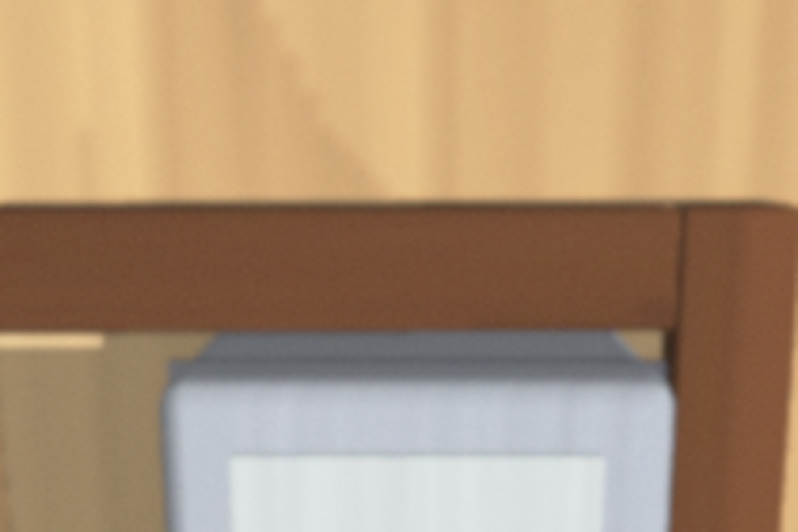

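```bash
python3 -m jog '[{"rot":[0,0,0],"travel":[0,0.008,0.005],"jaw":1},{"rot":[0,0,0],"travel":[0,0.008,0],"jaw":1},{"rot":[0,0,0],"travel":[0,0,0],"jaw":1},{"rot":[0,0,0],"travel":[0,0,0],"jaw":1}]'
python3 -m jog '[{"rot":[0,0,0],"travel":[0,0.006,0],"jaw":1},{"rot":[0,0,0],"travel":[0,0,0],"jaw":1},{"rot":[0,0,0],"travel":[0,0,0],"jaw":1}]'
python3 -m jog '[{"rot":[0,0,0],"travel":[0,0.006,0],"jaw":1},{"rot":[0,0,0],"travel":[0,0,0],"jaw":1},{"rot":[0,0,0],"travel":[0,0,0],"jaw":1}]'
```

```text
time: 35.3
position: [0.4481, 0.3736, 0.028]
tool_rot: [1.203, 1.211, -1.22]
ft_force: [-11.6, -10.5, 18.5]
grip_width: 0.639
time: 35.6
position: [0.4484, 0.3736, 0.028]
tool_rot: [1.201, 1.213, -1.222]
ft_force: [-15.4, -12.0, 22.0]
grip_width: 0.636
time: 35.9
position: [0.4486, 0.3736, 0.0281]
tool_rot: [1.198, 1.216, -1.224]
ft_force: [-19.2, -12.7, 25.5]
grip_width: 0.637
```

```bash
python3 - <<'E'
from h import *
p=np.load("w15pose.npy"); c=cam("wrist",p)
u=lambda q:((q[0]+.5)/3.8-.5+170,(q[1]+.5)/3.8-.5+60)
print("tin R",onplane(c,u((673,420)),.062),onplane(c,u((676,500)),.062),"L",onplane(c,u((164,420)),.062))
print("rail",onplane(c,u((678,330)),.024),onplane(c,u((683,215)),.024),"base corner",onplane(c,u((664,345)),.012))
print("tin front low corner",onplane(c,u((632,355)),.0125))
p=pose(); im=ctrl.get_image("wrist")[:,:,::-1]; cv2.imwrite("pics/w16.png",im); np.save("w16pose.npy",np.array(p)); print(p, R.from_rotvec(p[1]).as_matrix())
crop(np.ascontiguousarray(im),170,60,210,140,3.8,"pics/w16c.png")
s=ctrl.get_image("scene")[:,:,::-1]; crop(s,350,210,100,80,8,"pics/s16.png")
E
```

```text
tin R [0.4752 0.424 ] [0.476  0.4151] L [0.4206 0.4242]
rail [0.4822 0.4285] [0.4821 0.4432] base corner [0.4825 0.4247]
tin front low corner [0.478  0.4234]
(array([0.4486, 0.3736, 0.0281]), array([ 1.1984,  1.2156, -1.2244])) [[-0.0155  0.9999 -0.0013]
 [-0.0059 -0.0014 -1.    ]
 [-0.9999 -0.0155  0.006 ]]
```

View pics/w16c.png

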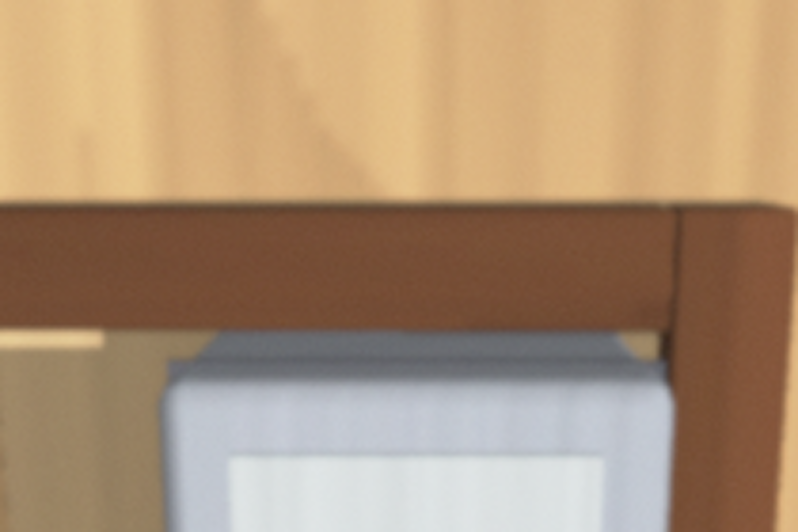

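View pics/s16.png

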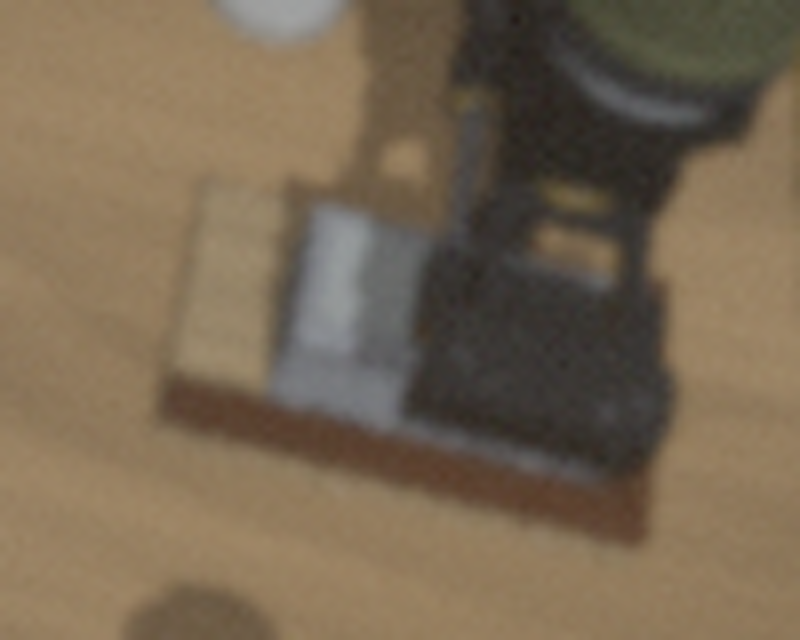

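```bash
python3 -m jog '[{"rot":[0,0,0],"travel":[0,-0.022,0.004],"jaw":1},{"rot":[0,0,0],"travel":[-0.004,0,0],"jaw":1},{"rot":[0,0,0],"travel":[0,0,0],"jaw":1},{"rot":[0,0,0],"travel":[0,0,0],"jaw":1}]'
python3 -m jog '[{"rot":[0,0,0],"travel":[-0.002,0,0],"jaw":1},{"rot":[0,0,0],"travel":[0,0,0],"jaw":1},{"rot":[0,0,0],"travel":[0,0,0],"jaw":1}]'
```

```text
time: 36.4
position: [0.448, 0.3736, 0.028]
tool_rot: [1.208, 1.207, -1.214]
ft_force: [-2.1, -5.6, 2.7]
grip_width: 0.639
time: 36.7
position: [0.448, 0.3739, 0.0283]
tool_rot: [1.208, 1.207, -1.214]
ft_force: [-1.4, -6.0, -1.2]
grip_width: 0.633
```

```bash
python3 -m jog '[{"rot":[0,0,0],"travel":[-0.001,0.006,0],"jaw":1},{"rot":[0,0,0],"travel":[0,0.006,0],"jaw":1},{"rot":[0,0,0],"travel":[0,0,0],"jaw":1},{"rot":[0,0,0],"travel":[0,0,0],"jaw":1}]'
python3 -m jog '[{"rot":[0,0,0],"travel":[-0.001,0.006,0],"jaw":1},{"rot":[0,0,0],"travel":[0,0,0],"jaw":1},{"rot":[0,0,0],"travel":[0,0,0],"jaw":1}]'
```

```text
time: 37.1
position: [0.449, 0.3737, 0.0282]
tool_rot: [1.204, 1.21, -1.217]
ft_force: [-6.4, -5.8, 1.7]
grip_width: 0.636
time: 37.4
position: [0.4511, 0.3738, 0.0283]
tool_rot: [1.205, 1.21, -1.217]
ft_force: [-5.0, -6.3, 0.0]
grip_width: 0.64
```

```bash
python3 -m jog '[{"rot":[0,0,0],"travel":[0,0.006,0],"jaw":1},{"rot":[0,0,0],"travel":[0,0,0],"jaw":1},{"rot":[0,0,0],"travel":[0,0,0],"jaw":1}]'
python3 -m jog '[{"rot":[0,0,0],"travel":[0,0.006,0],"jaw":1},{"rot":[0,0,0],"travel":[0,0,0],"jaw":1},{"rot":[0,0,0],"travel":[0,0,0],"jaw":1}]'
```

```text
time: 37.7
position: [0.4528, 0.3738, 0.0283]
tool_rot: [1.205, 1.21, -1.217]
ft_force: [-4.7, -6.1, 0.0]
grip_width: 0.638
time: 38.0
position: [0.4541, 0.3737, 0.0282]
tool_rot: [1.204, 1.211, -1.218]
ft_force: [-5.6, -5.8, 0.7]
grip_width: 0.638
```

```bash
python3 -m jog '[{"rot":[0,0,0],"travel":[0,0.004,0],"jaw":1},{"rot":[0,0,0],"travel":[0,0,0],"jaw":1},{"rot":[0,0,0],"travel":[0,0,0],"jaw":1}]'
python3 -m jog '[{"rot":[0,0,0],"travel":[0,0.005,0],"jaw":1},{"rot":[0,0,0],"travel":[0,0,0],"jaw":1},{"rot":[0,0,0],"travel":[0,0,0],"jaw":1}]'
python3 -m jog '[{"rot":[0,0,0],"travel":[0,0.005,0],"jaw":1},{"rot":[0,0,0],"travel":[0,0,0],"jaw":1},{"rot":[0,0,0],"travel":[0,0,0],"jaw":1}]'
```

```text
time: 38.3
position: [0.4541, 0.3737, 0.0283]
tool_rot: [1.202, 1.212, -1.22]
ft_force: [-8.8, -5.8, 3.1]
grip_width: 0.636
time: 38.6
position: [0.4541, 0.3737, 0.0283]
tool_rot: [1.2, 1.214, -1.222]
ft_force: [-13.2, -7.7, 8.9]
grip_width: 0.634
time: 38.9
position: [0.4541, 0.3737, 0.0284]
tool_rot: [1.199, 1.217, -1.224]
ft_force: [-16.4, -8.6, 10.7]
grip_width: 0.637
```

```bash
python3 -m jog '[{"rot":[0,0,0],"travel":[0,-0.014,0.008],"jaw":1},{"rot":[0,0,0],"travel":[0,0,0],"jaw":1},{"rot":[0,0,0],"travel":[0,0,0],"jaw":1}]'
python3 - <<'E'
from h import *
p=pose(); print(R.from_rotvec(p[1]).as_matrix())
E
```

```text
time: 39.2
position: [0.4541, 0.3735, 0.0285]
tool_rot: [1.206, 1.213, -1.215]
ft_force: [-6.4, -2.2, -1.1]
grip_width: 0.638
[[-0.0063  1.     -0.0011]
 [-0.0009 -0.0011 -1.    ]
 [-1.     -0.0063  0.0009]]
```

```bash
python3 -m jog '[{"rot":[0,0,0],"travel":[0.003,-0.006,0.002],"jaw":1},{"rot":[0,0,0],"travel":[0,0,0],"jaw":1},{"rot":[0,0,0],"travel":[0,0,0],"jaw":1}]' 15
python3 -m jog '[{"rot":[0,0,0],"travel":[0,0,0],"jaw":-0.3},{"rot":[0,0,0],"travel":[0,0,0],"jaw":-0.35},{"rot":[0,0,0],"travel":[0,0,0],"jaw":-0.45},{"rot":[0,0,0],"travel":[0,0,0],"jaw":-0.55},{"rot":[0,0,0],"travel":[0,0,0],"jaw":-0.65},{"rot":[0,0,0],"travel":[0,0,0],"jaw":-0.7},{"rot":[0,0,0],"travel":[0,0,0],"jaw":-0.7}]'
python3 -m jog '[{"rot":[0,0,0],"travel":[-0.03,0,0],"jaw":-0.7},{"rot":[0,0,0],"travel":[-0.06,0,0],"jaw":-0.7},{"rot":[0,0,0],"travel":[-0.1,0,0],"jaw":-0.7},{"rot":[0,0,0],"travel":[-0.12,0,0],"jaw":-0.7},{"rot":[0,0,0],"travel":[-0.1,0,0.05],"jaw":-0.7},{"rot":[0,0,0],"travel":[0,0,0.05],"jaw":-0.7},{"rot":[0,0,0],"travel":[0,0,0.05],"jaw":-0.7},{"rot":[0,0,0],"travel":[0,0,0],"jaw":-0.7}]'
python3 -m jog '[{"rot":[0,0,0],"travel":[0,0,0],"jaw":-0.7},{"rot":[0,0,0],"travel":[0,0,0],"jaw":-0.7}]'
python3 - <<'E'
from h import *
p=pose(); im=ctrl.get_image("wrist")[:,:,::-1]; cv2.imwrite("pics/w17.png",im); np.save("w17pose.npy",np.array(p)); print(p[0])
E
```

```text
time: 39.5
position: [0.454, 0.3735, 0.0282]
tool_rot: [1.209, 1.211, -1.212]
ft_force: [-4.3, 1.7, -4.7]
grip_width: 0.644
time: 40.2
position: [0.4563, 0.3721, 0.0291]
tool_rot: [1.212, 1.207, -1.211]
ft_force: [-0.7, 0.0, -0.1]
grip_width: 0.841
time: 41.0
position: [0.4555, 0.3241, 0.1512]
tool_rot: [1.212, 1.207, -1.216]
ft_force: [0.7, -0.4, -0.3]
grip_width: 0.85
time: 41.2
position: [0.4548, 0.3278, 0.151]
tool_rot: [1.209, 1.209, -1.212]
ft_force: [0.1, -0.2, -0.2]
grip_width: 0.848
[0.4548 0.3278 0.151 ]
```

View pics/w17.png

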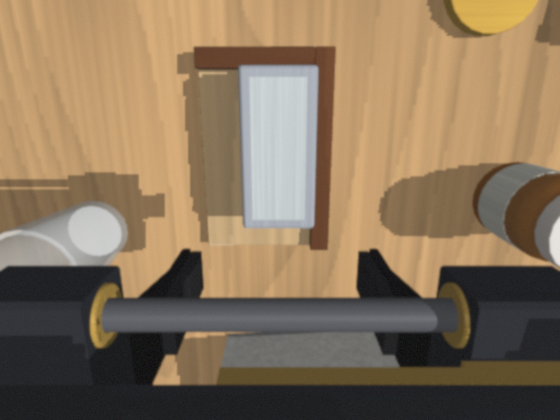

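```bash
python3 - <<'E'
from h import *
im=cv2.imread("pics/w17.png"); crop(im,185,35,160,215,3,"pics/w17c.png")
E
```

```text
(no output)
```

View pics/w17c.png

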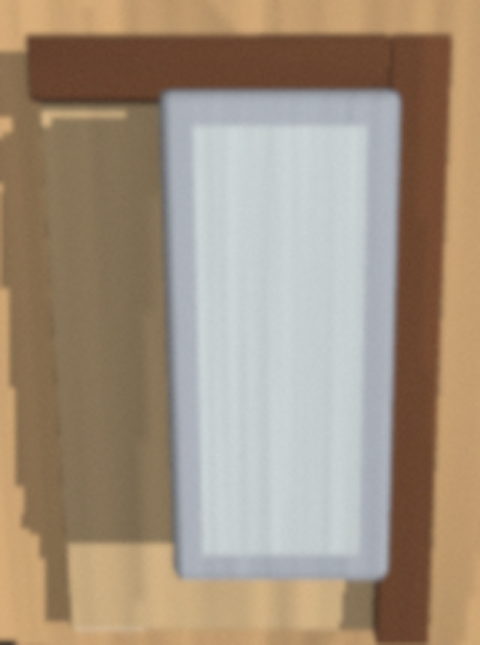

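```bash
python3 - <<'E'
from h import *
c=cam("wrist",np.load("w17pose.npy"))
u=lambda q:((q[0]+.5)/3-.5+185,(q[1]+.5)/3-.5+35)
s=lambda n,q,z: print(n,q,onplane(c,u(q),z))
for q in [(162,89),(401,89),(388,580),(176,580)]: s("tin",q,.062)
s("short rail",(40,100),.024); s("short rail",(155,101),.024)
s("long rail",(377,610),.024); s("long rail",(376,640),.024)
s("rail outer",(450,36),.024); s("rail outer",(28,37),.024); s("rail outer br",(428,640),.024)
E
```

```text
tin (162, 89) [0.4267 0.428 ]
tin (401, 89) [0.4814 0.4279]
tin (388, 580) [0.4814 0.3086]
tin (176, 580) [0.4263 0.3088]
short rail (40, 100) [0.3908 0.4283]
short rail (155, 101) [0.4208 0.428 ]
long rail (377, 610) [0.482  0.2854]
long rail (376, 640) [0.4819 0.2758]
rail outer (450, 36) [0.4973 0.4435]
rail outer (28, 37) [0.3887 0.4435]
rail outer br (428, 640) [0.4975 0.2757]
```

```bash
python3 - <<'E'
from h import *
t=ctrl.get_image("top")[:,:,::-1]; cv2.imwrite("pics/t18.png",t)
s=ctrl.get_image("scene")[:,:,::-1]; cv2.imwrite("pics/s18.png",s)
st=ctrl.get_state(); print(st["time"],st["qd"])
a=cv2.imread("pics/top0.png"); cv2.imwrite("pics/cmp.png",np.hstack([a[120:320,90:490],t[120:320,90:490]]))
E
```

```text
41.35 [-0.0003 -0.0035  0.004  -0.0023  0.0013  0.0008  0.0008]
```

View pics/cmp.png

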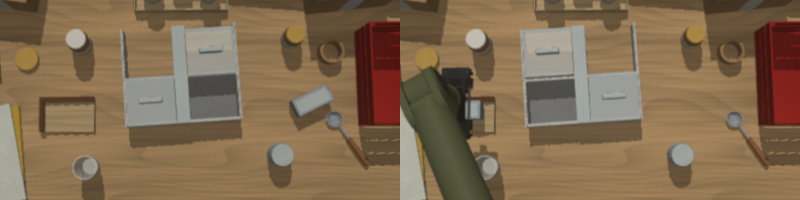

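View pics/s18.png

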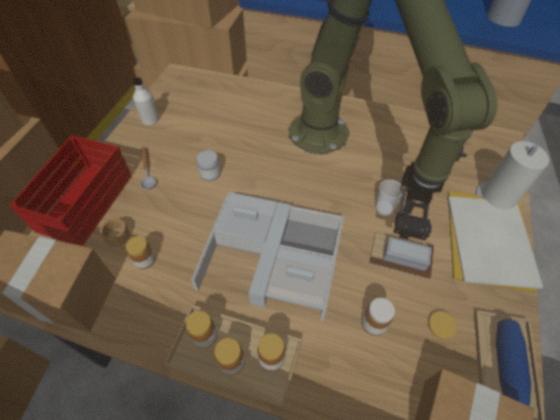

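Compared with the first top view, the outer door is shut, the inner door is open and the bystanders are where they started. The tin is seated and released, so I'm handing in.

```bash
python3 -c "
from bench import ctrl
print(ctrl.close_job())"
```

```text
the job is handed in; nothing more can be done
None
```

The tin went through the hatch and is seated on the labelling board, handed in at about 41 s of the 72 s allowed. The hand-in reports no verdict.

**What I did:**
- I put the tin flat into the outer bay and pushed it under the bridge.
- I shut the outer door against its stop, then opened the inner door to its stop.
- I drew the tin out from the inner bay, slid it gently against both rails and released it.

**Last checks:**
- **Tin:** in the wrist view its long side is about 0.6 mm from the long rail and its end is touching the short rail, within roughly 2 mm calibration error. It is square to the board to about 0.3°. I did not measure its height or tilt separately after release.
- **Doors:** the outer door took 24 N at its closed stop without moving, and the last top view shows it still shut. The inner door is fully open.
- **Bystanders:** by eye, all look unmoved from the first top view. I did not measure them.
- **Forces:** the highest wrist reading I saw was about 37 N in total, when setting the tin on the chamber floor. On the board it peaked at about 34 N. I only read forces at the end of each call.

**What went wrong on the way:**
- My first grip on the outer handle slipped because the real fingertips end about 20 mm behind the stated tool point. That left the door about 12 mm open, so I shut it by pushing the handle from further down.
- The first push toward the long rail stuck on friction, and I had to ease the downward load before it would slide.

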